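# Pack the egg-painting kit into the tray and set the packing wheel

### The arm

A 7-joint arm with a two-finger parallel gripper is mounted at the origin on the work surface. World frame = base frame: x ahead of the robot, y to its left, z up, the work surface at z = 0. Lengths are in m, angles in degrees, forces in N, time in s.
With the tool pointing down it reaches from about 0.425 to 0.875 m from the base axis. Payload 4.7 kg.
Tool frame: the origin (TCP) lies on the centre line of the jaws, within the pads' length; the fingertips stand 8 mm ahead of it and the grasp point (between the pads) lies 11 mm behind it; z points along the fingers, x is the direction in which the jaws open and shut, and the axes are right-handed (so a half turn about z gives the same grasp; the last joint's range is limited). The gripper opens to 87 mm and grips with 3 to 60 N. Pads are 19 mm wide; open, the fingers measure 117 mm over their backs; the gripper's body (75 mm by 190 mm) begins 51 mm behind the grasp point.
Start: joints at [72.428, 18.392, -4.016, 83.108, 1.295, 78.541, -3.26], TCP at [0.205, -0.617, 0.191] pointing down, gripper open.
Joint ranges: [-163.93, 163.93], [-17.29, 119.83], [-79.2, 71.16], [3.27, 140.29], [-89.18, 269.18], [5.43, 117.66], [-154.24, 154.24]. Speed limits (degrees/s): [147.25, 147.25, 180, 180, 180, 180, 180].

### API

Orientations are given as [roll, pitch, yaw] about the fixed x, y, z axes, in that order (R = Rz(yaw) Ry(pitch) Rx(roll)).
In Python, from cell import telemetry, read_camera, get_calibration, sign_off gives the robot as it stands. The module is installed in compiled form; this text tells all that it offers.
- The arm moves only by the tool carry_out, never from a script. Its arguments are lists of equal length, an entry for each row: "translation": the shift along the tool's x, y, z in cm, a list of three; "turn": the turn about the tool's z in rad; "gripper": the opening, from 0 (shut) to 1 (fully open). In form: {"translation": [[dx, dy, dz], ...], "turn": [turn, ...], "gripper": [gripper, ...]}. A call has 1 to 5 rows; each row is the pose to reach, as a shift and turn from the pose commanded when the call began, along the tool's axes at that moment; what a row does not reach only later rows make up. A row lasts 1/8 s, in which the tool goes at most 62.5 mm and 10.7 degrees, less where a joint would pass 70% of its speed; a pose out of reach is approached as far as the arm can. A call with a gripper value outside its range is refused whole. The fingers move at their own pace and stop on an object; "squeeze" is the grip in N (left out, the last holds). Time passes only in rows, so rows that repeat a pose let the fingers close. It gives the time, the measured TCP pose, the force and the opening at its end, in the units of the state.
- telemetry.get_obs(): the state, without advancing time (a new reading comes with each control period).
- read_camera(name): name is "scene" or "side" or "wrist"; returns the picture (384x512x3 uint8, red, green, blue); there is no depth.
- get_calibration(name): a dict with "fx", "fy", "cx", "cy" (pixels), "R" (3x3) and "t" (3): a world point X has camera coordinates R X + t. Camera axes: x right, y down, z forward; pixel columns grow to the right and rows downward; lengths in m; the calibration is good to about 2 mm. A picture is of the moment at which its call begins: read the wrist's pose just before it. get_calibration takes no time and is no camera call; for the wrist camera it gives the pose at the moment of the call.
- sign_off(): hands the job in, once; it reports no verdict.
The state is a dict: "time_s": time; "qpos": joint angles; "joint_velocities": joint speeds; "effort": joint torques, N m; "tool_pos": TCP position; "tool_rot": TCP orientation; "force": force on the tool from outside, world axes, zero at the start; "wrist_torque": the same for the moment, N m; "grip_width": finger opening in m.
Only numpy, scipy, OpenCV 4.12 (cv2) and the standard library are available. Lean on these libraries where they do the work, as an engineer would, in place of code of your own. Each camera call takes 0.05 s, during which the arm holds its last target.

### The job

Pack the kit into the wooden tray on the packing wheel: the large jar, the slim jar, the rectangular tin and the long wooden case, all upright and flat on the tray's floor (they only just fit, side by side), set in gently and not dropped. Turn the wheel by its post handle so that the handle stands right over the black mark on the base, and leave it there with the packed tray. Leave everything else on the table where it is.

Things in the scene. Friction and masses are not known exactly. Their poses are not given: they have to be found in the camera images.
- wheel (a joint): angle of the packing wheel (rad) about its vertical axis, growing counter-clockwise seen from above; at 0 (or a whole turn) its handle stands over the base's mark. It turns freely either way with a dry friction of about 0.35 N m and stays where it is left.
- mark (a point): the black radial stripe (10 mm wide, 28 mm long) near the rim of the fixed round plywood base (radius 135 mm, 12 mm thick) of the packing wheel; the point is the stripe's centre on top of the base, 118 mm from the wheel's axis. The base stands anywhere within some cm, at any of a range of yaws.
- handle (a point): top centre of the wheel's handle: an upright round steel post, 14 mm in diameter, free for 65 mm below its top (top 90 mm above the table), 118 mm from the wheel's axis. When the wheel is set, this point is straight above the mark.
- tray_floor (a point): centre of the inner floor of the open wooden tray fixed on the wheel (it turns with it), on the wheel's axis, 30 mm above the table. Its z axis is up, its y axis points to the handle and is the tray's long direction. Inside 152 mm long (y) by 106 mm wide (x); walls 4 mm thick, rising 20 mm above the inner floor.
- jar_big_c (a point): centre (half-way up) of the large lidded glass jar: plain upright cylinder, diameter 58 mm, height 95 mm, white lid (top 28 mm, same diameter); 0.2 to 0.4 kg.
- jar_slim_c (a point): centre (half-way up) of the slim lidded glass jar: plain upright cylinder, diameter 46 mm, height 85 mm, white lid (top 28 mm, same diameter); 0.13 to 0.25 kg.
- tin_c (a point): centre (half-way up) of the rectangular metal tin: 34 mm along its x, 50 mm along its y, 85 mm tall, upright; 0.15 to 0.27 kg.
- case_c (a point): centre (half-way up) of the long wooden stylus case: 140 mm along its x, 38 mm along its y, 50 mm tall, lying flat; 0.16 to 0.3 kg.
- egg_cup: bystander: decorated egg fixed in an egg cup, 44 mm wide, 81 mm tall; origin under its centre, on the table.
- dye_cup: bystander: open grey plastic cup, 54 mm wide, 65 mm tall; origin under its centre.
- tealight: bystander: tealight in an aluminium cup, 38 mm wide, 16 mm tall; origin under its centre.
- brush: bystander: a brush lying on the table beyond the other things.
- jar_flat: bystander, not to be packed: low wide jar, 68 mm in diameter, 46 mm tall; origin under its centre.
- tape: bystander: roll of tape lying flat, 70 mm wide, 18 mm tall; origin under its centre.
- mug: bystander: blue mug, 76 mm wide, 85 mm tall; origin under its centre.
Mind the look-alikes: they are no part of the job. Leave any pink, red or yellow look-alike of the part that bears jar_big_c alone.

How it is judged (in metres and radians):
At the end, for the whole second after the job is handed in: the handle within 10 mm (seen from above) of the mark with the wheel at rest; the large jar, slim jar, tin and case all inside the tray, standing on its floor (centre within 4 mm of its resting height), within 0.1 rad of upright, and at rest (horizontal distance between handle and mark below 0.01 m and velocity of joint wheel between -0.05 and 0.05 rad/s and x of jar_big_c in the frame of tray_floor between -0.053 and 0.053 m and y of jar_big_c in the frame of tray_floor between -0.076 and 0.076 m and z of jar_big_c in the frame of tray_floor between 0.0435 and 0.0515 m and angle between each of jar_big_c, jar_slim_c, tin_c, case_c's own z axis and vertical below 0.1 rad and linear speed of each of jar_big, jar_slim, tin, case below 0.02 m/s and x of jar_slim_c in the frame of tray_floor between -0.053 and 0.053 m and y of jar_slim_c in the frame of tray_floor between -0.076 and 0.076 m and z of jar_slim_c in the frame of tray_floor between 0.0385 and 0.0465 m and x of tin_c in the frame of tray_floor between -0.053 and 0.053 m and y of tin_c in the frame of tray_floor between -0.076 and 0.076 m and z of tin_c in the frame of tray_floor between 0.0385 and 0.0465 m and x of case_c in the frame of tray_floor between -0.053 and 0.053 m and y of case_c in the frame of tray_floor between -0.076 and 0.076 m and z of case_c in the frame of tray_floor between 0.021 and 0.029 m); the robot touches nothing.
It fails at once if something that is not part of the kit is pushed more than 25 mm (distance of any of egg_cup, dye_cup, tealight, brush, jar_flat, tape, mug from where it was at the start of the episode above 0.025 m).
It fails at once if a kit item is dropped (falls loose faster than 0.6 m/s, as from more than about 18 mm) ((linear speed of jar_big above 0.6 m/s and contact force between jar_big and the fingers below 0.1 N) or (linear speed of jar_slim above 0.6 m/s and contact force between jar_slim and the fingers below 0.1 N) or (linear speed of tin above 0.6 m/s and contact force between tin and the fingers below 0.1 N) or (linear speed of case above 0.6 m/s and contact force between case and the fingers below 0.1 N)).
It fails at once if a kit item is rammed into the tray (more than 100 N) (contact force between any of jar_big, jar_slim, tin, case and wheel above 100 N).
It also fails if it takes over 72 s, if anything falls off the work surface, if the arm or the gripper's body presses on something with over 40 N, if the wrist force passes 120 N, or if a joint passes its speed limit or range.

## Working session

There is one attempt and no reset: what is moved stays moved. The work goes in short steps, Python scripts to look and compute and a tool call to move; the robot and the scene stay as the last step left them, time stands still between calls to the robot, and variables do not carry over. Pictures are saved under pics/ and viewed, and the job is handed in when it is done.

Besides the shell and the picture viewer there is one more tool, called after ">>>" as name(argument=value, ...) on one line, values as JSON. carry_out: Moves the arm, as the interface text tells. Its arguments: {"type":"object","properties":{"translation":{"type":"array","items":{"type":"array","items":{"type":"number"}}},"turn":{"type":"array","items":{"type":"number"}},"gripper":{"type":"array","items":{"type":"number"}},"squeeze":{"type":"number"}},"required":["translation","turn","gripper"]}

```bash
mkdir -p pics; python3 - <<'E'
from cell import telemetry, read_camera, get_calibration
import cv2, numpy as np
np.set_printoptions(precision=4,suppress=True)
o=telemetry.get_obs(); print(o)
for n in ["scene","side","wrist"]:
    c=get_calibration(n); print(n,c)
    im=read_camera(n); cv2.imwrite(f"pics/{n}0.png",im[:,:,::-1])
E
```

```text
{'time_s': 0.0, 'qpos': array([72.4291, 18.4404, -4.0151, 83.1746,  1.2945, 78.5409, -3.2618]), 'joint_velocities': array([-0.0463, -0.0241,  0.0798, -0.0558, -0.0027, -0.049 , -0.0403]), 'effort': array([ -0.0006, -49.129 ,  -0.4044, -31.2526,  -0.0638,   0.0436,
         0.0002]), 'tool_pos': array([ 0.2047, -0.6163,  0.1899]), 'tool_rot': array([179.9946,   0.1107, -71.6216]), 'force': array([ 0.2828,  0.0229, -0.1457]), 'wrist_torque': array([ 0.0573, -0.0503,  0.0232]), 'grip_width': 0.08707412870526107}
scene {'fx': 427.1829173639519, 'fy': 427.1829173639519, 'cx': 254.0639063104339, 'cy': 189.9242527944674, 'R': array([[-0.8424,  0.5387,  0.0152],
       [ 0.4035,  0.6492, -0.6447],
       [-0.3572, -0.537 , -0.7643]]), 't': array([ 0.4695, -0.1448,  1.3907])}
side {'fx': 363.2169120735822, 'fy': 363.2169120735822, 'cx': 252.6402384359372, 'cy': 190.12929580879373, 'R': array([[-0.9401, -0.3408,  0.0016],
       [-0.2389,  0.6556, -0.7163],
       [ 0.2431, -0.6738, -0.6978]]), 't': array([0.4846, 0.1918, 0.9481])}
wrist {'fx': 307.3037705906402, 'fy': 307.3037705906402, 'cx': 258.60197810246217, 'cy': 194.38900469405638, 'R': array([[ 0.3148, -0.9491, -0.0023],
       [-0.9112, -0.3029,  0.2791],
       [-0.2657, -0.0857, -0.9602]]), 't': array([-0.6485, -0.0345,  0.3912])}
```

View pics/scene0.png

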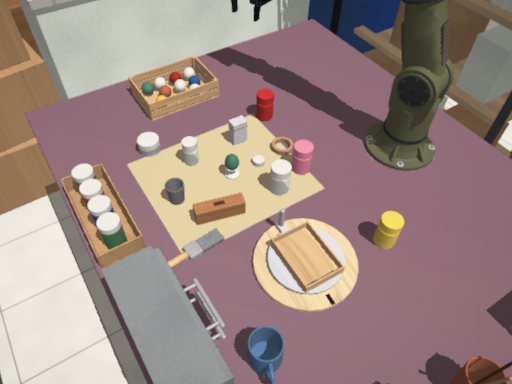

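View pics/side0.png

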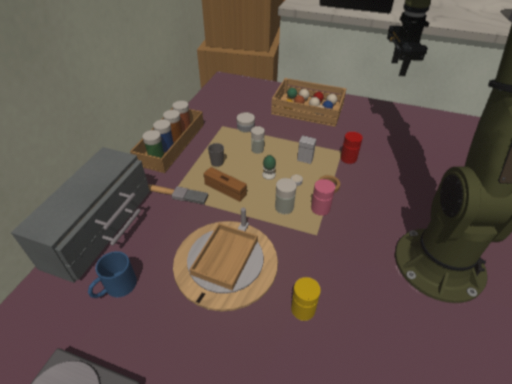

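View pics/wrist0.png

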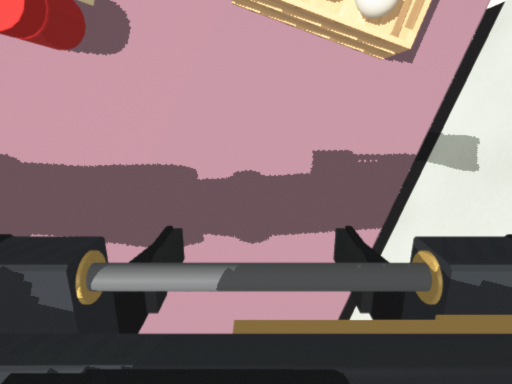

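The scene view shows the mat with the kit, the wheel near (305,262) with its handle post at about (282,215) and the black mark at about (330,298). The side view shows the same things from another angle. I'll enlarge the relevant areas.

```bash
python3 - <<'E'
import cv2
a=cv2.imread("pics/scene0.png"); b=cv2.imread("pics/side0.png")
cv2.imwrite("pics/sceneA.png",cv2.resize(a[100:310,120:420][:, :],None,fx=2.6,fy=2.6,interpolation=cv2.INTER_CUBIC))
cv2.imwrite("pics/sideA.png",cv2.resize(b[100:330,130:400],None,fx=2.6,fy=2.6,interpolation=cv2.INTER_CUBIC))
E
```

```text
(no output)
```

View pics/sceneA.png

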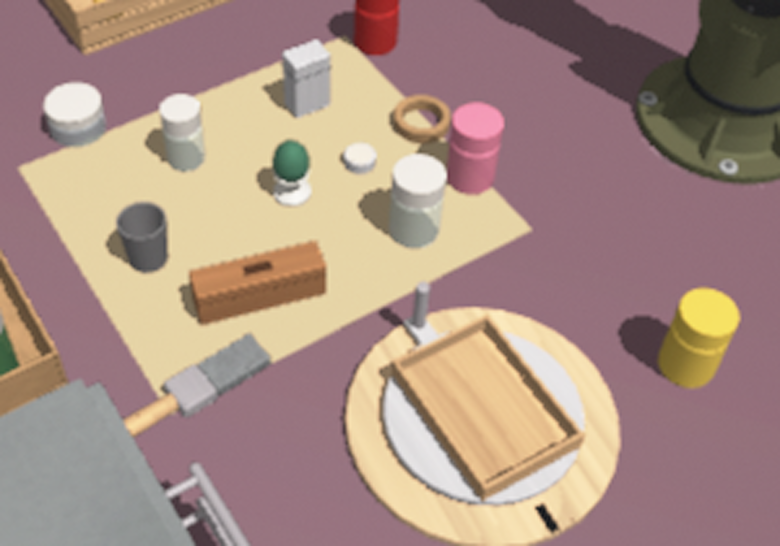

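View pics/sideA.png

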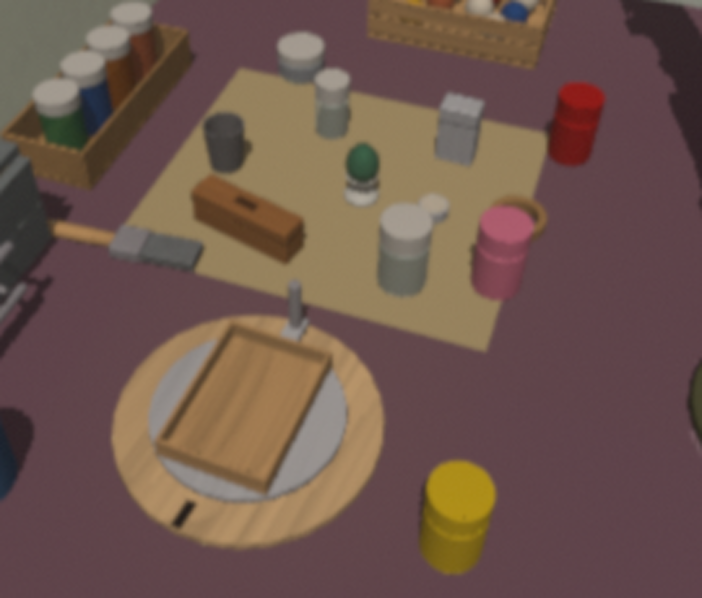

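Enlarged scene crop: large jar lid at about (418,175), slim lid (181,110), tin top (305,55), case top around (258,265), tray corners (488,322), (580,435), (487,492) and (393,370), mark (547,518), post top (421,288). I'll cast these, plus the side crop's equivalents.

```bash
cat > h.py <<'E'
import numpy as np, cv2
from cell import telemetry, read_camera, get_calibration
np.set_printoptions(precision=4,suppress=True)
def ray(c,uv):
    d=np.array([(uv[0]-c['cx'])/c['fx'],(uv[1]-c['cy'])/c['fy'],1.])
    R=np.array(c['R']);t=np.array(c['t']); return -R.T@t, R.T@d
def onz(c,uv,z):
    o,d=ray(c,uv); return o+d*(z-o[2])/d[2]
def proj(c,X):
    p=np.array(c['R'])@X+c['t']; return np.array([p[0]/p[2]*c['fx']+c['cx'],p[1]/p[2]*c['fy']+c['cy']])
E
python3 - <<'E'
from h import *
cs=get_calibration("scene"); cd=get_calibration("side")
S=lambda u,v:(120+(u+.5)/2.6-.5,100+(v+.5)/2.6-.5); D=lambda u,v:(130+(u+.5)/2.6-.5,100+(v+.5)/2.6-.5)
for n,s,d,z in [("big",(419,175),(406,222),.095),("slim",(181,112),(333,81),.085),("tin",(306,56),(462,106),.085),
 ("casetop",(257,268),(247,204),.05),("post",(421,288),(294,284),.09),("mark",(547,518),(184,515),.012),
 ("t_near_h1",(488,322),(330,356),.05),("t2",(580,435),(266,487),.05),("t3",(487,492),(162,440),.05),("t4",(393,370),(233,327),.05),
 ("egg",(291,190),(362,197),.0),("tealight",(360,157),(434,207),.016),("dye",(142,218),(226,129),.065),("tape",(421,117),(525,212),.018),("pink",(476,125),(507,224),.095),("yellow",(706,308),(461,487),.095),("brushend",(268,350),(200,252),.01),("brush2",(195,410),(118,232),.01)]:
    A=onz(cs,S(*s),z);B=onz(cd,D(*d),z)
    print(n,A[:2],B[:2],(A-B)[:2]*1000, "r",np.hypot(*A[:2]))
E
```

```text
big [ 0.4369 -0.0525] [ 0.4351 -0.0519] [ 1.8871 -0.5958] r 0.44008548310781476
slim [ 0.605  -0.2831] [ 0.601  -0.2864] [3.9653 3.3245] r 0.6679250036441122
tin [ 0.4343 -0.2911] [ 0.4304 -0.291 ] [ 3.8598 -0.1534] r 0.5228341027013809
casetop [ 0.6311 -0.0657] [ 0.6297 -0.0643] [ 1.3765 -1.3864] r 0.6344802831710743
post [0.5201 0.0705] [0.5179 0.0705] [2.1318 0.0015] r 0.5248201944540404
mark [0.536  0.3052] [0.5364 0.3064] [-0.3963 -1.2126] r 0.6167906150391107
t_near_h1 [0.4676 0.1181] [0.4626 0.1156] [4.9586 2.4713] r 0.48226330146001906
t2 [0.4731 0.2676] [0.4669 0.2746] [ 6.2355 -6.9512] r 0.5435850368742856
t3 [0.5824 0.2679] [0.5762 0.2621] [6.2073 5.7976] r 0.6410962458220564
t4 [0.5812 0.1149] [0.5693 0.1141] [11.9088  0.7195] r 0.5924853958062304
egg [ 0.5222 -0.182 ] [ 0.5223 -0.1758] [-0.0821 -6.2663] r 0.5530394738143536
tealight [ 0.4329 -0.1717] [ 0.4287 -0.1714] [ 4.1953 -0.3008] r 0.4657358450036605
dye [ 0.7067 -0.1789] [ 0.7022 -0.1692] [ 4.5141 -9.6948] r 0.7290400018828161
tape [ 0.3335 -0.1879] [ 0.3221 -0.1984] [11.4474 10.5002] r 0.38282489973371386
pink [ 0.3388 -0.0818] [ 0.3316 -0.0863] [7.2295 4.4936] r 0.34856982797643143
yellow [0.3007 0.2406] [0.3016 0.243 ] [-0.8492 -2.4358] r 0.38511980286598885
brushend [0.6606 0.0055] [ 0.6679 -0.0081] [-7.2705 13.5758] r 0.6606430703139303
brush2 [0.7572 0.0292] [ 0.7747 -0.0051] [-17.4332  34.2702] r 0.7578001132527078
```

```bash
python3 - <<'E'
from h import *
from scipy.optimize import least_squares
for n,z in (("scene",.012),("side",.012)):
    c=get_calibration(n); im=cv2.imread(f"pics/{n}0.png"); hsv=cv2.cvtColor(im,cv2.COLOR_BGR2HSV)
    m=cv2.inRange(hsv,(10,50,90),(28,200,255))
    x0=onz(c,proj(c,np.array([.5275,.188,.012])),.012)
    ctr=proj(c,np.array([.5275,.188,.012]))
    pts=[]
    for a in np.radians(np.arange(0,360,3)):
        # walk outward from r=.12 to .15 until mask ends
        r=.165; 
        ok=None
        for r in np.arange(.150,.110,-.0005):
            u=proj(c,np.array([.5275+r*np.cos(a),.188+r*np.sin(a),.012])); v=np.round(u).astype(int)
            if m[v[1],v[0]]: ok=r;break
        if ok and ok<.149: pts.append([.5275+ok*np.cos(a),.188+ok*np.sin(a)])
    pts=np.array(pts)
    f=least_squares(lambda p:np.hypot(*(pts-p[:2]).T)-p[2],[.5275,.188,.135],loss='soft_l1',f_scale=.001)
    print(n,len(pts),f.x,np.std(f.fun))
    r=np.hypot(*(pts-f.x[:2]).T)-f.x[2]; print((r*1000).round(1))
cw=get_calibration("wrist"); o=telemetry.get_obs()
from scipy.spatial.transform import Rotation as Ro
Rt=Ro.from_euler('xyz',o['tool_rot'],degrees=True).as_matrix()
print("cam in tool",Rt.T@(-cw['R'].T@cw['t']-o['tool_pos'])); print("Rc", cw['R']@Rt)
cs=get_calibration("scene")
for p in [(265,340),(215,325),(205,290),(222,345)]: print(p,onz(cs,p,.08))
E
```

```text
scene 117 [0.524  0.1882 0.1355] 0.001197203759168806
[-0.4  0.6  0.  -0.  -0.   0.4  1.3 -1.2  0.2  1.6  0.5 -0.1 -0.2 -0.3
  0.   0.4  1.8  0.6 -0.5  1.8  1.7  1.5 -0.2  1.2  2.5  1.8  1.1  1.4
  1.7 -0.4  0.4 -0.8  0.5 -0.2 -0.9 -1.  -0.7 -0.9 -0.6 -1.2 -1.4 -1.
 -0.7 -2.3 -1.  -1.6  0.8 -1.8 -1.4 -0.5  0.4 -0.7 -1.3 -1.3  1.1  1.6
 -0.5  1.  -0.5  1.5  0.5  0.  -0.4  1.1  0.1  0.2  2.3  0.8 -0.1 -0.5
  0.1 -0.3  0.3  1.5  2.6  0.7 -0.6  2.   1.7  1.3  1.5 -1.3 -0.2  1.
 -0.8 -2.1 -5.4  0.3  1.   0.7 -0.2 -2.   0.2  0.4 -1.5  0.2 -0.6  0.5
  1.2 -1.7 -1.  -0.4  0.7 -0.7 -1.1 -2.   0.6 -1.8 -1.2 -0.1 -1.6 -0.
 -0.5 -0.5 -0.4  0.1  1.1]
side 119 [0.5218 0.1894 0.1361] 0.003246802703304019
[  0.6   0.   -0.6  -0.2   0.2  -2.   -1.1   0.2  -0.4  -1.1  -1.3  -1.
  -0.8  -2.5  -1.2  -1.5  -0.3  -0.5  -0.3  -0.1  -0.4  -0.7  -1.   -0.3
   0.4   1.6  -0.7  -0.   -0.3   1.9   1.1   1.3   1.5   2.2   0.4   2.1
   1.4   3.6   0.8   1.6   2.4   1.1   0.4   2.2   2.5   2.4   0.7  -0.9
   0.4   2.3   0.2  -0.9  -1.4   1.5  -1.   -1.5  -0.   -0.5  -1.   -1.4
  -1.3  -0.8  -2.2  -0.5  -1.4  -1.8  -1.6  -1.4  -0.2  -1.5   0.2  -0.6
  -0.9  -1.1  -0.4   0.4   1.2  -0.   -1.7   0.5  -0.2   0.1  -1.1   1.8
   1.1   0.4   0.2   0.5 -22.7 -23.6   1.7   0.5   2.8   2.    1.3   1.1
   1.3   2.    2.8   0.5   1.7  -0.1   2.6   1.3   0.4   0.1  -0.3  -0.2
   0.4   1.5  -0.4   0.2   0.2  -0.8  -1.8  -0.3  -1.3  -0.3  -1.9]
cam in tool [-0.0004 -0.0758 -0.1937]
Rc [[ 1.      0.0006  0.0006]
 [-0.0004  0.9603 -0.279 ]
 [-0.0008  0.279   0.9603]]
(265, 340) [0.7396 0.325  0.08  ]
(215, 325) [0.8119 0.2412 0.08  ]
(205, 290) [0.7911 0.158  0.08  ]
(222, 345) [0.8205 0.2862 0.08  ]
```

```bash
cat >> h.py <<'E'
from scipy.spatial.transform import Rotation as Ro
def go(x,y,z,yaw=None,cur=None):
    o=telemetry.get_obs(); p,r=(o['tool_pos'],o['tool_rot']) if cur is None else cur
    Rt=Ro.from_euler('xyz',[180,0,r[2]],degrees=True).as_matrix()
    d=Rt.T@(np.array([x,y,z])-p)*100
    t=0 if yaw is None else -np.radians((yaw-r[2]+180)%360-180)
    print("shift cm",d.round(2),"turn",round(t,3)," n",round(max(np.linalg.norm(d)/6.25,abs(t)/.187),1)); return d,t
def st():
    o=telemetry.get_obs(); print(round(o['time_s'],2),o['tool_pos'],o['tool_rot'],'F',o['force'],'w',round(o['grip_width'],4),'q',o['qpos'].round(0))
E
python3 -c "
from h import *
go(.5,-.28,.25,0)"
```

```text
shift cm [-22.61 -38.63  -5.98] turn -1.25  n 7.2
```

>>> carry_out(translation=[[-22.6,-38.6,-6],[-22.6,-38.6,-6],[-22.6,-38.6,-6],[-22.6,-38.6,-6],[-22.6,-38.6,-6]], turn=[-1.25,-1.25,-1.25,-1.25,-1.25], gripper=[1,1,1,1,1])

```text
time_s: 0.78
tool_pos: [0.4102, -0.3824, 0.2327]
tool_rot: [180.0, 0.0, -17.6]
force: [0.8, 0.1, -0.1]
grip_width: 0.0866
```

```bash
python3 -c "
from h import *
st();go(.5,-.28,.25,0)"
```

```text
0.78 [ 0.4102 -0.3824  0.2327] [179.9834   0.0024 -17.5589] F [ 0.7926  0.061  -0.0635] w 0.0866 q [ 59.   8. -20.  92.   3.  81.  21.]
shift cm [  5.48 -12.47  -1.73] turn -0.306  n 2.2
```

>>> carry_out(translation=[[5.5,-12.5,-1.7],[5.5,-12.5,-1.7],[5.5,-12.5,-1.7],[5.5,-12.5,-1.7]], turn=[-0.306,-0.306,-0.306,-0.306], gripper=[1,1,1,1])

```text
time_s: 1.27
tool_pos: [0.5002, -0.2814, 0.2494]
tool_rot: [180.0, 0.0, -0.3]
force: [0.2, -0.3, -0.3]
grip_width: 0.0869
```

```bash
python3 -c "
from h import *
st()
c=get_calibration('wrist'); import pickle; pickle.dump(c,open('w1.pkl','wb'))
cv2.imwrite('pics/w1.png',read_camera('wrist')[:,:,::-1])"
```

```text
1.27 [ 0.5002 -0.2814  0.2494] [179.9923   0.0301  -0.2835] F [ 0.1614 -0.3476 -0.2889] w 0.0869 q [ 51.  10. -27.  88.   4.  83.  23.]
```

View pics/w1.png

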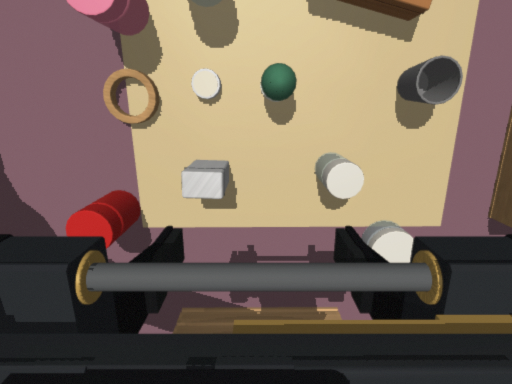

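```bash
python3 - <<'E'
from h import *
import pickle
im=cv2.imread('pics/w1.png'); 
cv2.imwrite('pics/w1z.png',cv2.resize(im[140:215,160:380],None,fx=3.6,fy=3.6,interpolation=cv2.INTER_CUBIC))
E
```

```text
(no output)
```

View pics/w1z.png

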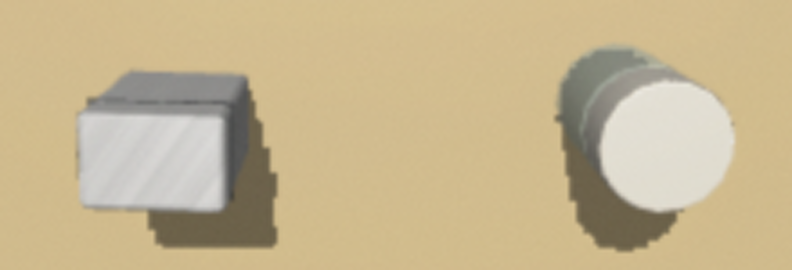

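The zoom shows the tin's top with corners at about (78,112), (229,112), (225,211) and (81,207), and the slim lid centred at about (666,146) in crop pixels.

```bash
python3 - <<'E'
from h import *
import pickle
c=pickle.load(open('w1.pkl','rb'))
Z=lambda u,v:(160+(u+.5)/3.6-.5,140+(v+.5)/3.6-.5)
P=np.array([onz(c,Z(*p),.085)[:2] for p in [(78,112),(229,112),(225,211),(81,207)]]); print(P,P.mean(0))
print("edges mm/deg",[ (np.linalg.norm(P[j]-P[i])*1e3, np.degrees(np.arctan2(*(P[j]-P[i])[::-1]))) for i,j in((0,1),(3,2),(0,3),(1,2))])
print("slim",onz(c,Z(666,146),.085)); print("width",onz(c,Z(599,146),.085)-onz(c,Z(734,146),.085))
im=cv2.imread('pics/w1.png')
# minAreaRect of tin top by brightness
g=cv2.cvtColor(im,cv2.COLOR_BGR2HSV); m=cv2.inRange(g[140:215,160:235],(0,0,175),(180,40,255))
cn=max(cv2.findContours(m,0,2)[0],key=cv2.contourArea)[:,0]+[160,140]
W=np.array([onz(c,p,.085)[:2]*1000 for p in cn],np.float32); print(cv2.minAreaRect(W))
E
```

```text
[[ 0.4074 -0.2788]
 [ 0.4572 -0.2791]
 [ 0.4546 -0.3132]
 [ 0.4059 -0.3115]] [ 0.4313 -0.2957]
edges mm/deg [(np.float64(49.800089022669084), np.float64(-0.29646825746165206)), (np.float64(48.64883512936622), np.float64(-1.9513741940175011)), (np.float64(32.720729754123994), np.float64(-92.54519305557565)), (np.float64(34.18877591830741), np.float64(-94.41497952342976))]
slim [ 0.602  -0.2914  0.085 ]
width [-0.0448  0.0002  0.    ]
((430.0452880859375, -295.767578125), (32.10451126098633, 47.656585693359375), 87.81844329833984)
```

>>> carry_out(translation=[[2,-16,0],[2,-16,0],[2,-16,0],[2,-16,0]], turn=[0,0,0,0], gripper=[1,1,1,1])

```text
time_s: 1.82
tool_pos: [0.5207, -0.1207, 0.2497]
tool_rot: [180.0, 0.0, -0.2]
force: [-0.3, 0.1, 0.2]
grip_width: 0.0868
```

```bash
python3 -c "
from h import *
st()
c=get_calibration('wrist'); import pickle; pickle.dump(c,open('w2.pkl','wb'))
cv2.imwrite('pics/w2.png',read_camera('wrist')[:,:,::-1])"
```

```text
1.82 [ 0.5207 -0.1207  0.2497] [179.9845   0.0043  -0.2469] F [-0.2598  0.1014  0.2224] w 0.0868 q [ 42.   5. -34.  93.   3.  83.   8.]
```

View pics/w2.png

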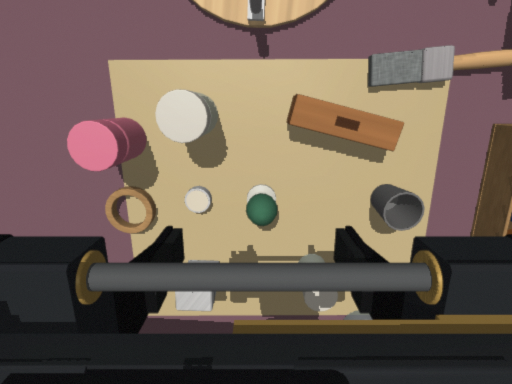

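```bash
python3 - <<'E'
from h import *
import pickle
im=cv2.imread('pics/w2.png'); c=pickle.load(open('w2.pkl','rb'))
h=cv2.cvtColor(im,cv2.COLOR_BGR2HSV)
def con(m,x0,y0,x1,y1):
    return max(cv2.findContours(m[y0:y1,x0:x1],0,2)[0],key=cv2.contourArea)[:,0]+[x0,y0]
m=cv2.inRange(h,(0,0,185),(180,45,255)); cn=con(m,150,80,225,150)
(e,r)=cv2.minEnclosingCircle(cn); W=np.array([onz(c,p,.095)[:2]*1e3 for p in cn],np.float32); print("big",e,cv2.minEnclosingCircle(W))
print("pink",onz(c,(98,145),.095))
m=cv2.inRange(h,(2,120,90),(14,255,255)); cn=con(m,280,85,410,155)
cv2.imwrite('pics/w2z.png',cv2.resize(im[80:160,275:415],None,fx=5,fy=5,interpolation=cv2.INTER_CUBIC))
print("case all", cv2.minAreaRect(np.array([onz(c,p,.05)[:2]*1e3 for p in cn],np.float32)))
E
```

```text
big (180.56149291992188, 115.59663391113281) ((434.518798828125, -55.121768951416016), 28.36555290222168)
pink [ 0.3386 -0.0862  0.095 ]
case all ((628.9183349609375, -65.67755889892578), (36.933753967285156, 139.30380249023438), 75.58972930908203)
```

View pics/w2z.png

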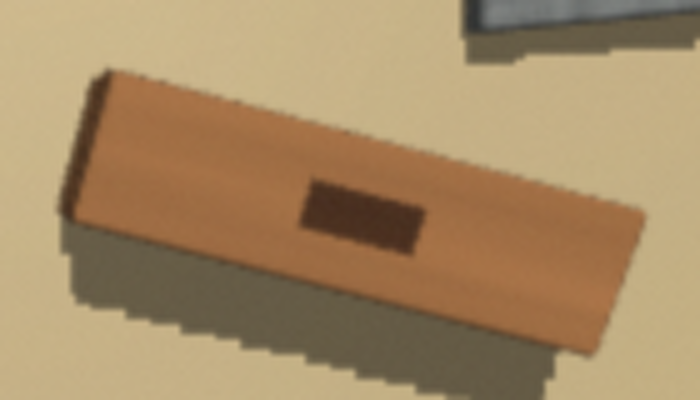

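Wrist view 2 shows the large jar lid at (181,116), the pink jar at (98,145), and the case centred near (345,122). The case is at (0.630, -0.066) with its long axis at yaw -14.4°. Next I go to the wheel.

>>> carry_out(translation=[[0,-17.5,0],[0,-17.5,0],[0,-17.5,0],[0,-17.5,0]], turn=[0,0,0,0], gripper=[1,1,1,0.6])

```text
time_s: 2.38
tool_pos: [0.522, 0.0548, 0.2497]
tool_rot: [-180.0, -0.0, -0.2]
force: [0.3, -0.2, -0.4]
grip_width: 0.0827
```

```bash
python3 -c "
from h import *
st()
c=get_calibration('wrist'); import pickle; pickle.dump(c,open('w3.pkl','wb'))
cv2.imwrite('pics/w3.png',read_camera('wrist')[:,:,::-1])"
```

```text
2.38 [0.522  0.0548 0.2497] [-179.9658   -0.0112   -0.1763] F [ 0.3264 -0.1892 -0.3848] w 0.0827 q [ 32.   4. -42.  94.   3.  83. -11.]
```

View pics/w3.png

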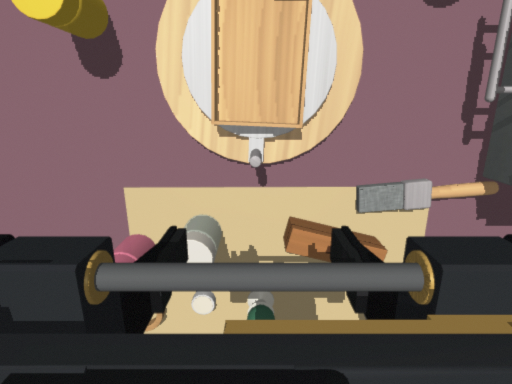

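```bash
python3 - <<'E'
from h import *
import pickle
c=pickle.load(open('w3.pkl','rb'))
p=onz(c,(256,159.5),.09);print(p)
go(.519,.070,.10,0); go(.519,.070,.063,0)
E
```

```text
[0.518  0.0713 0.09  ]
shift cm [-0.34 -1.85 14.94] turn -0.007  n 2.4
shift cm [-0.34 -1.85 18.64] turn -0.007  n 3.0
```

>>> carry_out(translation=[[-0.35,-1.6,5],[-0.35,-1.6,11],[-0.35,-1.6,15],[-0.35,-1.6,18.6],[-0.35,-1.6,18.6]], turn=[0,0,0,0,0], gripper=[0.6,0.6,0.6,0.6,0.2], squeeze=25)

```text
time_s: 3.05
tool_pos: [0.5165, 0.0646, 0.0606]
tool_rot: [179.9, 0.4, -0.7]
force: [-0.4, 0.1, 0.3]
grip_width: 0.0483
```

>>> carry_out(translation=[[0,0,0],[0,0,0],[0,0,0]], turn=[0,0,0], gripper=[0,0,0], squeeze=25)

```text
time_s: 3.42
tool_pos: [0.5198, 0.0686, 0.0649]
tool_rot: [180.0, -0.1, -0.4]
force: [-0.3, -0.1, 0.3]
grip_width: 0.0199
```

```bash
python3 -c "
from h import *
st()
cv2.imwrite('pics/s4.png',read_camera('scene')[:,:,::-1])
"
```

```text
3.42 [0.5198 0.0686 0.0649] [179.9711  -0.1303  -0.3912] F [-0.3054 -0.0882  0.254 ] w 0.0199 q [ 28.  13. -43. 108.  10.  62. -19.]
```

>>> carry_out(translation=[[0,0,0],[0,0,0]], turn=[0,0], gripper=[0,0], squeeze=25)

```text
time_s: 3.72
tool_pos: [0.5188, 0.0689, 0.0637]
tool_rot: [180.0, -0.0, -0.4]
force: [0.7, -0.0, -0.3]
grip_width: 0.0017
```

```bash
python3 - <<'E'
from h import *
st()
ax=np.array([.523,.1887]);o=telemetry.get_obs();p=o['tool_pos'][:2]
d=p-ax; print(np.hypot(*d),np.degrees(np.arctan2(d[1],d[0])))
yaw=np.radians(o['tool_rot'][2])
a0=np.arctan2(d[1],d[0]); R=.118
# waypoint offsets in tool frame (x, -y)
for dg in range(15,181,15):
    a=a0+np.radians(dg); w=R*np.array([np.cos(a)-np.cos(a0),np.sin(a)-np.sin(a0)])*100
    print(dg,np.round([np.cos(yaw)*w[0]+np.sin(yaw)*w[1],-(-np.sin(yaw)*w[0]+np.cos(yaw)*w[1])],2))
E
```

```text
3.73 [0.5188 0.0689 0.0637] [179.9877  -0.0119  -0.3594] F [ 0.6534 -0.0486 -0.3215] w 0.0017 q [ 28.  13. -43. 109.  10.  62. -19.]
0.11987987215190898 -92.00197150716882
15 [ 3.06 -0.31]
30 [ 5.94 -1.41]
45 [ 8.44 -3.22]
60 [10.38 -5.6 ]
75 [11.64 -8.42]
90 [ 12.13 -11.46]
105 [ 11.82 -14.52]
120 [ 10.72 -17.4 ]
135 [  8.92 -19.9 ]
150 [  6.53 -21.84]
165 [  3.72 -23.1 ]
180 [  0.68 -23.59]
```

The fingers closed to 1.7 mm, so they missed the post. I'll look.

```bash
python3 -c "
from h import *
a=read_camera('scene')[:,:,::-1];b=read_camera('side')[:,:,::-1];w=read_camera('wrist')[:,:,::-1]
f=lambda i:cv2.resize(i,None,fx=3,fy=3,interpolation=cv2.INTER_CUBIC)
cv2.imwrite('pics/s5.png',np.hstack([f(a[140:300,210:340]),f(b[160:320,180:310])]));cv2.imwrite('pics/w5.png',w)
"
```

```text
(no output)
```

View pics/s5.png

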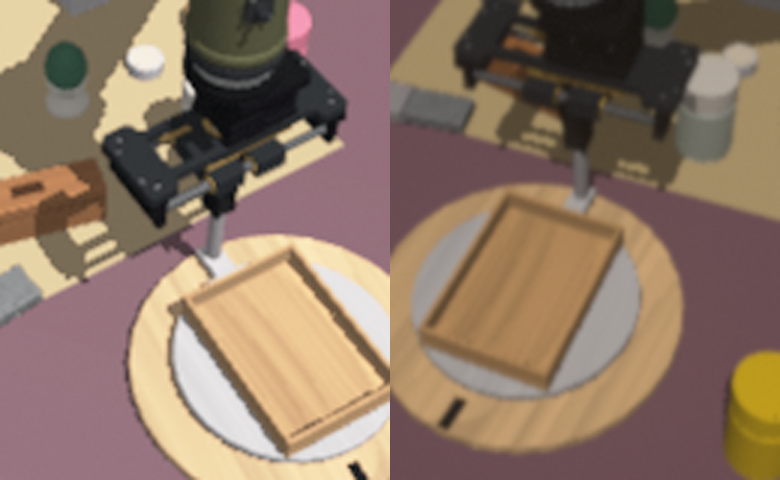

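View pics/w5.png

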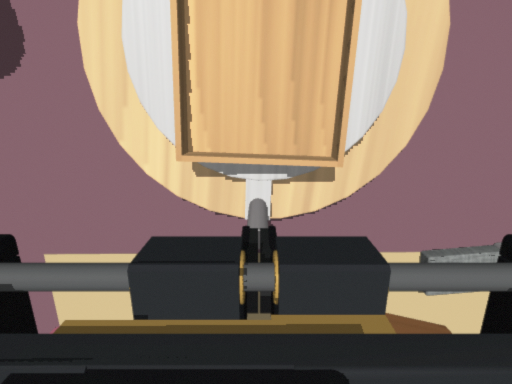

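```bash
python3 - <<'E'
from h import *
c=get_calibration('wrist'); st()
print(onz(c,(258,206),.09)); print(proj(c,np.array([.5188,.0689,.0637-.0])),proj(c,np.array([.5188,.0689,.056])))
w=cv2.imread('pics/w5.png')
cv2.imwrite('pics/w5z.png',cv2.resize(w[150:320,180:340],None,fx=3.5,fy=3.5,interpolation=cv2.INTER_CUBIC))
E
```

```text
3.88 [0.5187 0.0689 0.0635] [179.9947   0.0055  -0.3633] F [-0.7216  0.2676 -0.2419] w 0.0004 q [ 28.  13. -43. 109.  10.  62. -19.]
[0.5177 0.0901 0.09  ]
[259.9563 223.5829] [259.9227 219.5112]
```

View pics/w5z.png

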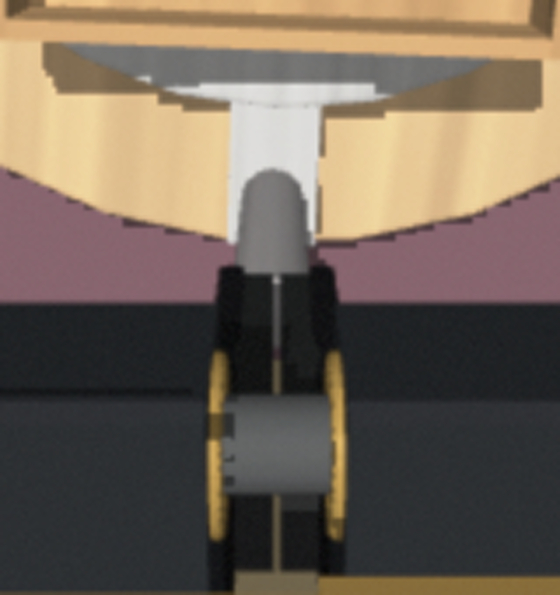

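```bash
python3 - <<'E'
from h import *
for n,off in (("scene",(210,140)),("side",(180,160))):
    c=get_calibration(n)
    for z in (.025,.0555,.0635,.09): print(n,z,(proj(c,np.array([.5188,.0695,z]))-off)*3+([0,0] if n=="scene" else [390,0]))
    print(-np.array(c['R']).T@c['t'])
E
```

```text
scene 0.025 [210.6479 254.083 ]
scene 0.0555 [212.801  233.8566]
scene 0.0635 [213.3806 228.4119]
scene 0.09 [215.3466 209.9438]
[0.9507 0.5879 0.9624]
side 0.025 [579.0473 193.4585]
side 0.0555 [578.4807 171.5966]
side 0.0635 [578.328  165.7056]
side 0.09 [577.8096 145.7047]
[0.271  0.6783 0.7981]
```

```bash
python3 - <<'E'
from h import *
c=get_calibration('wrist')
for y in (.0594,.0689,.0784):
  for z in (.025,.0555,.09): print(y,z,(proj(c,np.array([.5188,y,z]))-[180,150])*3.5)
E
```

```text
0.0594 0.025 [279.5685 233.9628]
0.0594 0.0555 [279.9905 286.4281]
0.0594 0.09 [280.6293 365.8522]
0.0689 0.025 [279.3277 194.6448]
0.0689 0.0555 [279.7221 242.3979]
0.0689 0.09 [280.3213 314.9535]
0.0784 0.025 [279.0817 154.4679]
0.0784 0.0555 [279.4471 197.273 ]
0.0784 0.09 [280.0043 262.5555]
```

The fingertips show up in all three views about 25–30 mm higher than the text says (tip z about 0.088 while TCP z is 0.0635). They closed above the post top. I'll open, go down about 27 mm, which is clear of everything on either reading, and check.

>>> carry_out(translation=[[0,-0.15,0],[0,-0.15,0],[0,-0.15,1.3],[0,-0.15,2.7],[0,-0.15,2.7]], turn=[0,0,0,0,0], gripper=[0.6,0.6,0.6,0.6,0.6])

```text
time_s: 4.5
tool_pos: [0.5171, 0.0701, 0.0346]
tool_rot: [-180.0, 0.2, -0.4]
force: [-0.5, 0.7, 0.1]
grip_width: 0.0424
```

```bash
python3 -c "
from h import *
st()
a=read_camera('scene')[:,:,::-1];b=read_camera('side')[:,:,::-1]
f=lambda i:cv2.resize(i,None,fx=3,fy=3,interpolation=cv2.INTER_CUBIC)
cv2.imwrite('pics/s6.png',np.hstack([f(a[140:300,210:340]),f(b[160:320,180:310])]))
"
```

```text
4.5 [0.5171 0.0701 0.0346] [-179.9981    0.2117   -0.3572] F [-0.4568  0.7499  0.1234] w 0.0424 q [ 27.  15. -42. 110.  12.  59. -20.]
```

View pics/s6.png

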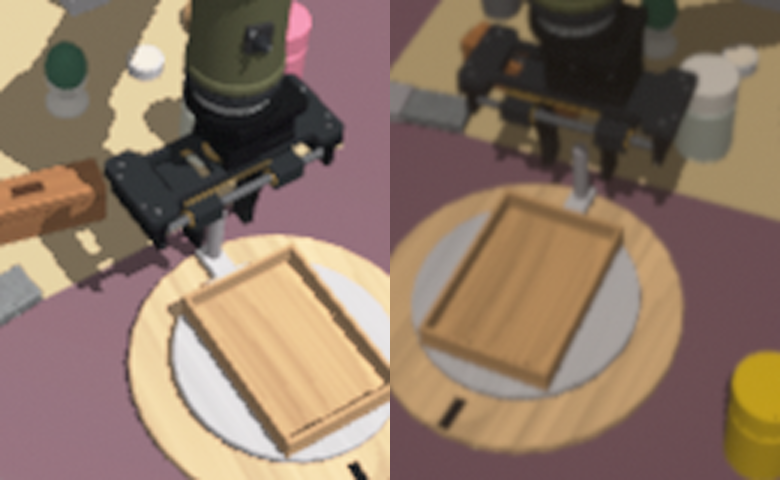

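>>> carry_out(translation=[[0,0,0],[0,0,0],[0,0,0],[0,0,0],[0,0,0]], turn=[0,0,0,0,0], gripper=[0,0,0,0,0], squeeze=25)

```text
time_s: 5.22
tool_pos: [0.5185, 0.0703, 0.0366]
tool_rot: [180.0, 0.0, -0.4]
force: [-0.5, 0.7, 1.7]
grip_width: 0.013
```

```bash
python3 -c "
from h import *
st()
a=read_camera('scene')[:,:,::-1];b=read_camera('side')[:,:,::-1];w=read_camera('wrist')[:,:,::-1]
f=lambda i:cv2.resize(i,None,fx=3,fy=3,interpolation=cv2.INTER_CUBIC)
cv2.imwrite('pics/s7.png',np.hstack([f(a[140:300,210:340]),f(b[160:320,180:310])]));cv2.imwrite('pics/w7.png',w)
"
```

```text
5.22 [0.5185 0.0703 0.0366] [179.9812   0.0369  -0.3734] F [-0.4728  0.7264  1.7129] w 0.013 q [ 27.  15. -42. 110.  12.  59. -20.]
```

View pics/s7.png

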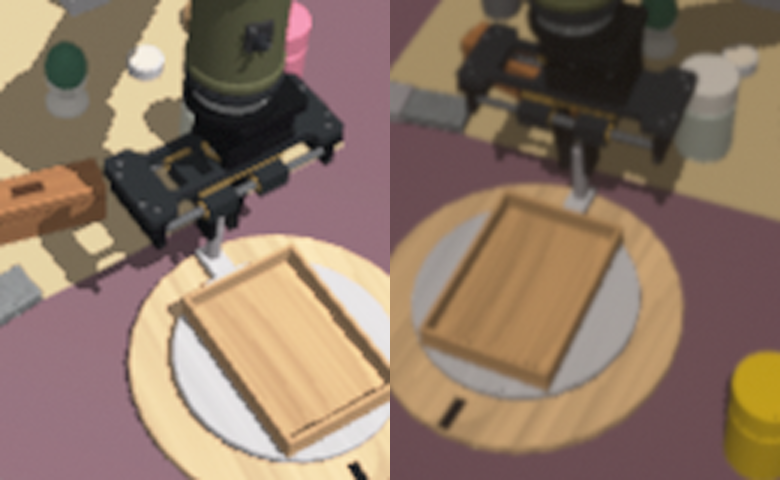

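View pics/w7.png

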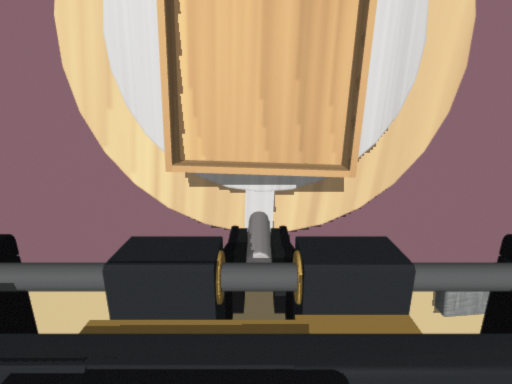

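Now the grip reads 13–14 mm, so the post is held. The real fingertips are about 23 mm above the reported TCP. I'll work out the arc waypoints.

```bash
python3 - <<'E'
from h import *
ax=np.array([.523,.1887]);a0=np.radians(-92.2);yaw=np.radians(-.36);R=11.8
f=lambda d:R*np.array([np.cos(a0+np.radians(d))-np.cos(a0),np.sin(a0+np.radians(d))-np.sin(a0)])
def T(w): return np.array([np.cos(yaw)*w[0]+np.sin(yaw)*w[1],-(-np.sin(yaw)*w[0]+np.cos(yaw)*w[1])])
L=[0,5,14,24,35,46, 57,68,79,90,101, 112,123,134,145,156, 163,168,172,174,175.6]
for i in range(0,20,5): print([ [*(T(f(d))-T(f(L[i]))).round(2),0] for d in L[i+1:i+6]])
E
```

```text
[[np.float64(1.03), np.float64(-0.01), 0], [np.float64(2.86), np.float64(-0.26), 0], [np.float64(4.83), np.float64(-0.87), 0], [np.float64(6.83), np.float64(-1.92), 0], [np.float64(8.6), np.float64(-3.33), 0]]
[[np.float64(1.46), np.float64(-1.72), 0], [np.float64(2.57), np.float64(-3.7), 0], [np.float64(3.28), np.float64(-5.84), 0], [np.float64(3.57), np.float64(-8.09), 0], [np.float64(3.43), np.float64(-10.34), 0]]
[[np.float64(-0.57), np.float64(-2.19), 0], [np.float64(-1.55), np.float64(-4.23), 0], [np.float64(-2.9), np.float64(-6.04), 0], [np.float64(-4.57), np.float64(-7.57), 0], [np.float64(-6.51), np.float64(-8.74), 0]]
[[np.float64(-1.33), np.float64(-0.55), 0], [np.float64(-2.32), np.float64(-0.84), 0], [np.float64(-3.13), np.float64(-1.01), 0], [np.float64(-3.53), np.float64(-1.07), 0], [np.float64(-3.86), np.float64(-1.11), 0]]
```

>>> carry_out(translation=[[1.03,-0.01,0],[2.86,-0.26,0],[4.83,-0.87,0],[6.83,-1.92,0],[8.6,-3.33,0]], turn=[0,0,0,0,0], gripper=[0,0,0,0,0])

```text
time_s: 6.0
tool_pos: [0.6048, 0.1011, 0.0366]
tool_rot: [179.8, 0.2, -0.4]
force: [-5.5, -4.0, 7.3]
grip_width: 0.0131
```

```bash
python3 -c "
from h import *
st()"
```

```text
6.0 [0.6048 0.1011 0.0366] [179.8184   0.1503  -0.4437] F [-5.5328 -3.9655  7.31  ] w 0.0131 q [ 20.  26. -40.  97.  18.  64. -26.]
```

Still gripped, with low force. I'll continue.

>>> carry_out(translation=[[1.46,-1.72,0],[2.57,-3.7,0],[3.28,-5.84,0],[3.57,-8.09,0],[3.43,-10.34,0]], turn=[0,0,0,0,0], gripper=[0,0,0,0,0])

```text
time_s: 6.62
tool_pos: [0.6401, 0.2037, 0.0367]
tool_rot: [179.7, 0.1, -0.5]
force: [-3.9, -6.6, 6.6]
grip_width: 0.0135
```

>>> carry_out(translation=[[-0.57,-2.19,0],[-1.55,-4.23,0],[-2.9,-6.04,0],[-4.57,-7.57,0],[-6.51,-8.74,0]], turn=[0,0,0,0,0], gripper=[0,0,0,0,0])

```text
time_s: 7.25
tool_pos: [0.5806, 0.299, 0.037]
tool_rot: [-179.4, -0.6, -0.3]
force: [12.7, 11.1, -10.9]
grip_width: 0.0131
```

>>> carry_out(translation=[[-1.33,-0.55,0],[-2.32,-0.84,0],[-3.13,-1.01,0],[-3.53,-1.07,0],[-3.86,-1.11,0]], turn=[0,0,0,0,0], gripper=[0,0,0,0,0])

```text
time_s: 7.88
tool_pos: [0.5381, 0.3154, 0.0371]
tool_rot: [-179.1, -0.4, -0.1]
force: [7.1, 18.3, -12.1]
grip_width: 0.0123
```

```bash
python3 -c "
from h import *
st()
a=read_camera('scene')[:,:,::-1];b=read_camera('side')[:,:,::-1];w=read_camera('wrist')[:,:,::-1]
f=lambda i:cv2.resize(i,None,fx=3,fy=3,interpolation=cv2.INTER_CUBIC)
cv2.imwrite('pics/s8.png',np.hstack([f(a[180:340,240:370]),f(b[180:340,160:290])]));cv2.imwrite('pics/w8.png',w)
"
```

```text
7.88 [0.5381 0.3154 0.0371] [-179.0796   -0.3526   -0.0839] F [  7.0615  18.2878 -12.1038] w 0.0123 q [  1.  27. -43.  97.  20.  63. -47.]
```

View pics/s8.png

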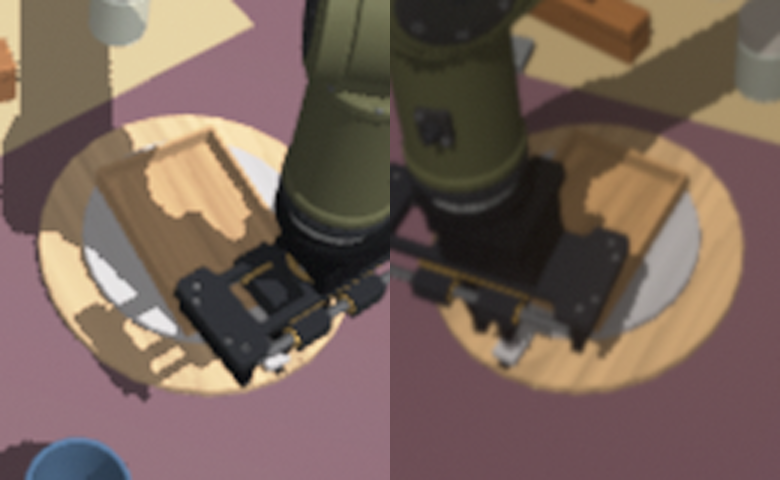

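View pics/w8.png

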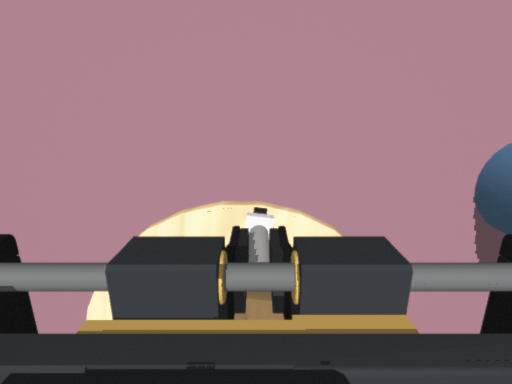

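>>> carry_out(translation=[[0,0,0],[0,0,0],[0,0,0],[0,0,-6],[0,0,-12]], turn=[0,0,0,0,0], gripper=[0.5,0.6,0.6,0.6,0.7])

```text
time_s: 8.65
tool_pos: [0.5366, 0.3043, 0.1572]
tool_rot: [179.9, 0.1, -0.4]
force: [2.6, -0.0, 0.3]
grip_width: 0.0541
```

>>> carry_out(translation=[[0,4,-6],[0,10,-9],[0,15,-9],[0,15,-9]], turn=[0,0,0,0], gripper=[1,1,1,1])

```text
time_s: 9.15
tool_pos: [0.5378, 0.1477, 0.2473]
tool_rot: [179.8, -0.1, -1.1]
force: [-1.2, 0.1, 0.6]
grip_width: 0.0855
```

```bash
python3 -c "
from h import *
st()
c=get_calibration('wrist'); import pickle; pickle.dump(c,open('w9.pkl','wb'))
w=read_camera('wrist')[:,:,::-1]
a=read_camera('scene')[:,:,::-1];b=read_camera('side')[:,:,::-1]
f=lambda i:cv2.resize(i,None,fx=3,fy=3,interpolation=cv2.INTER_CUBIC)
cv2.imwrite('pics/a9.png',a);cv2.imwrite('pics/b9.png',b)
cv2.imwrite('pics/s9.png',np.hstack([f(a[190:350,240:370]),f(b[190:350,160:290])]));cv2.imwrite('pics/w9.png',w)
"
```

```text
9.15 [0.5378 0.1477 0.2473] [179.7582  -0.1211  -1.0519] F [-1.1983  0.1353  0.6267] w 0.0855 q [ 20.   9. -43.  90.   7.  83. -24.]
```

View pics/s9.png

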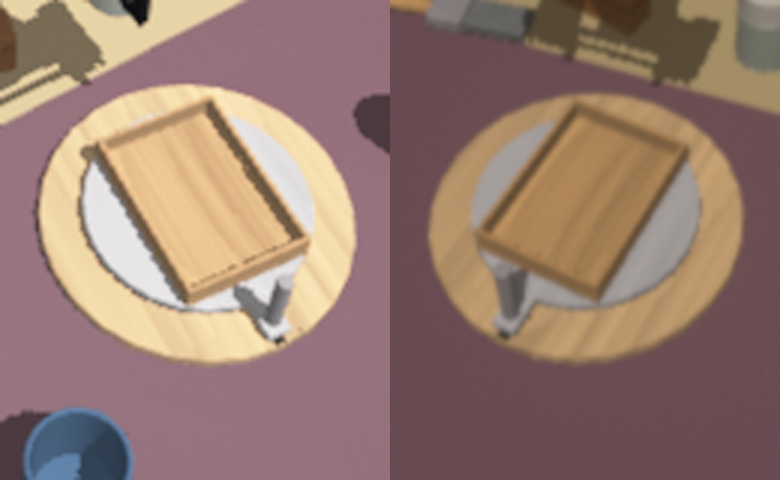

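View pics/w9.png

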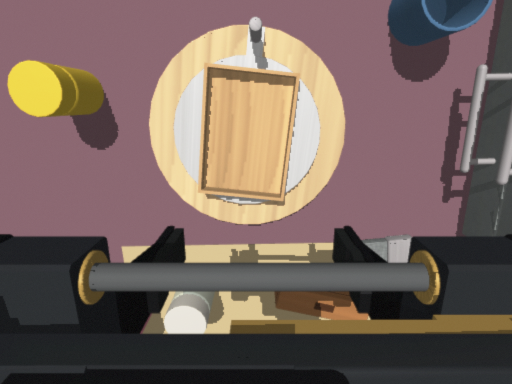

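The handle foot covers the mark, with only its outer end visible and in line. Now I'll measure the tray frame from the wrist view.

```bash
python3 - <<'E'
from h import *
w=cv2.imread('pics/w9.png')
cv2.imwrite('pics/w9z.png',cv2.resize(w[0:220,180:330],None,fx=2.7,fy=2.7,interpolation=cv2.INTER_CUBIC))
E
```

```text
(no output)
```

View pics/w9z.png

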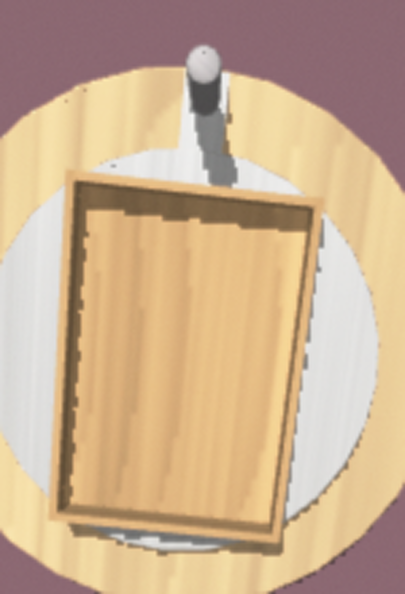

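```bash
python3 - <<'E'
from h import *
import pickle
c=pickle.load(open('w9.pkl','rb'))
Z=lambda u,v:(180+(u+.5)/2.7-.5,(v+.5)/2.7-.5)
P=np.array([onz(c,Z(*p),.05)[:2] for p in [(68,170),(325,198),(281,543),(50,519)]]); print(P,"ctr",P.mean(0))
for i,j in((0,1),(3,2),(3,0),(2,1)): d=P[j]-P[i];print(np.linalg.norm(d)*1e3,np.degrees(np.arctan2(d[1],d[0])))
print("post",onz(c,Z(204,63),.09))
# base disc circle
w=cv2.imread('pics/w9.png');h=cv2.cvtColor(w,cv2.COLOR_BGR2HSV);m=cv2.inRange(h,(10,50,90),(28,200,255));m[225:]=0
cn=max(cv2.findContours(m,0,1)[0],key=cv2.contourArea)[:,0]
W=np.array([onz(c,p,.012)[:2] for p in cn]); W=W[np.abs(np.hypot(*(W-[.523,.1887]).T)-.135)<.008]
from scipy.optimize import least_squares
f=least_squares(lambda p:np.hypot(*(W-p[:2]).T)-p[2],[.523,.1887,.135],loss='soft_l1',f_scale=.001);print("base",len(W),f.x)
# post from scene/side
for n,uv in (("scene",(240+283/3,190+277/3)),("side",(160+(509-390)/3,190+265/3))): print(n,onz(get_calibration(n),uv,.09))
for n,uv in (("scene",(240+278/3,190+340/3)),("side",(160+(505-390)/3,190+334/3))): print(n,"mark outer",onz(get_calibration(n),uv,.012))
E
```

```text
[[0.4763 0.273 ]
 [0.5885 0.2594]
 [0.5698 0.1007]
 [0.4567 0.1152]] ctr [0.5228 0.187 ]
113.01981313575335 -6.868329361526553
114.04110598553527 -7.307172646684377
159.00970527771625 82.919303051251
159.88264940718193 83.28525648350808
post [0.5366 0.3045 0.09  ]
base 551 [0.5218 0.1872 0.1336]
scene [0.5361 0.3019 0.09  ]
side [0.5326 0.3007 0.09  ]
scene mark outer [0.538  0.3173 0.012 ]
side mark outer [0.5371 0.3165 0.012 ]
```

Tray centre is (0.5225, 0.188), its y axis is at 83.1°, and the handle is within about 2 mm of the mark. Next is the case, at jaw yaw 75.6°.

```bash
python3 -c "
from h import *
go(.63,-.066,.13,75.6)"
```

```text
shift cm [ 9.58 22.12 11.65] turn -1.326  n 7.1
```

>>> carry_out(translation=[[9.6,22.1,4],[9.6,22.1,4],[9.6,22.1,4],[9.6,22.1,4],[9.6,22.1,4]], turn=[-1.326,-1.326,-1.326,-1.326,-1.326], gripper=[1,1,1,1,1])

```text
time_s: 9.93
tool_pos: [0.6309, -0.0715, 0.2036]
tool_rot: [-179.9, 0.1, 53.0]
force: [0.4, 1.1, -0.5]
grip_width: 0.087
```

```bash
python3 -c "
from h import *
st();go(.63,-.066,.12,75.6)"
```

```text
9.93 [ 0.6309 -0.0715  0.2036] [-179.855     0.1429   52.9637] F [ 0.4031  1.0897 -0.4627] w 0.087 q [ 36.  21. -41.  83.  14.  81.  47.]
shift cm [ 0.38 -0.41  8.36] turn -0.395  n 2.1
```

>>> carry_out(translation=[[0,0,1],[0,0,4],[0,0,8],[0,0,8],[0,0,8]], turn=[-0.395,-0.395,-0.395,-0.395,-0.395], gripper=[1,1,1,1,1])

```text
time_s: 10.55
tool_pos: [0.6314, -0.0648, 0.1278]
tool_rot: [179.9, -0.1, 75.7]
force: [0.4, 0.1, -0.2]
grip_width: 0.0875
```

```bash
python3 -c "
from h import *
st();go(.63,-.066,.02,75.6)
cv2.imwrite('pics/w10.png',read_camera('wrist')[:,:,::-1])"
```

```text
10.55 [ 0.6314 -0.0648  0.1278] [179.9357  -0.0516  75.696 ] F [ 0.3826  0.1171 -0.2292] w 0.0875 q [ 38.  24. -44.  89.  17.  74.  67.]
shift cm [-0.15 -0.11 10.78] turn 0.002  n 1.7
```

View pics/w10.png

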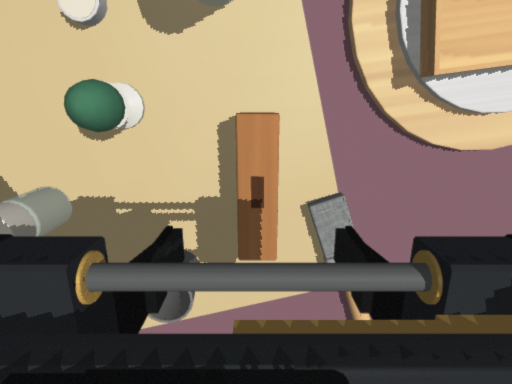

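>>> carry_out(translation=[[-0.15,-0.1,2],[-0.15,-0.1,4.5],[-0.15,-0.1,8],[-0.15,-0.1,10.5],[-0.15,-0.1,10.5]], turn=[0,0,0,0,0], gripper=[0.65,0.65,0.65,0.65,0.65])

```text
time_s: 11.22
tool_pos: [0.6271, -0.0675, 0.0192]
tool_rot: [-179.8, 0.0, 75.6]
force: [-0.3, 0.5, 0.7]
grip_width: 0.0569
```

```bash
python3 -c "
from h import *
st();go(.63,-.066,.006,75.6)
cv2.imwrite('pics/w11.png',read_camera('wrist')[:,:,::-1])
b=read_camera('side')[:,:,::-1];a=read_camera('scene')[:,:,::-1]
f=lambda i:cv2.resize(i,None,fx=3,fy=3,interpolation=cv2.INTER_CUBIC)
cv2.imwrite('pics/s11.png',np.hstack([f(a[120:280,160:290]),f(b[110:270,160:290])]))"
```

```text
11.22 [ 0.6271 -0.0675  0.0192] [-179.7504    0.0354   75.6151] F [-0.3432  0.4564  0.697 ] w 0.0569 q [ 36.  30. -42.  95.  22.  63.  64.]
shift cm [0.22 0.25 1.32] turn 0.0  n 0.2
```

View pics/w11.png

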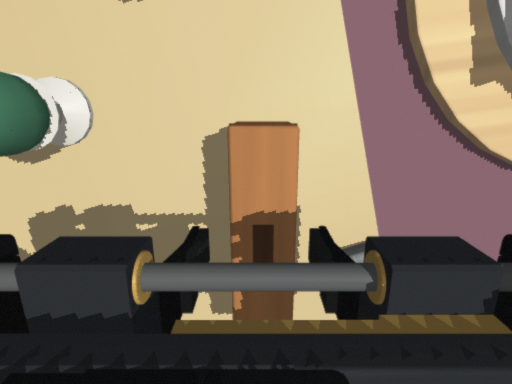

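View pics/s11.png

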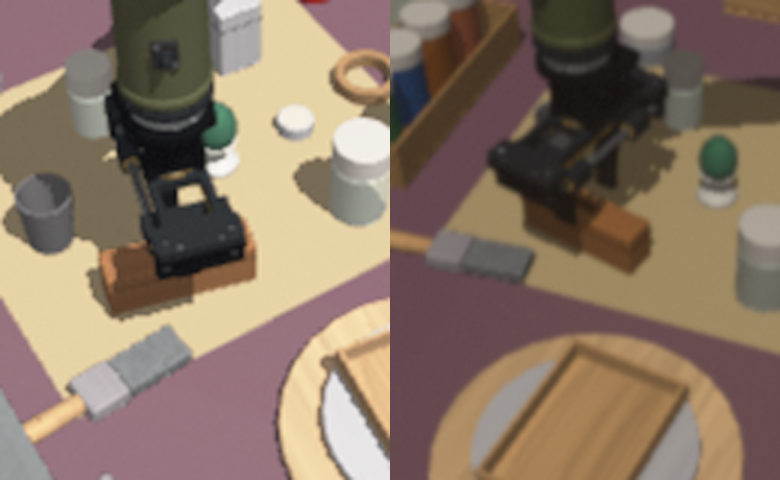

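>>> carry_out(translation=[[0.2,0.1,0.7],[0.2,0.1,1.3],[0.2,0.1,1.3]], turn=[0,0,0], gripper=[0.65,0.65,0.65])

```text
time_s: 11.75
tool_pos: [0.6301, -0.0657, 0.008]
tool_rot: [-179.9, 0.0, 75.6]
force: [0.7, 0.5, -0.2]
grip_width: 0.0563
```

```bash
python3 -c "
from h import *
st()
c=get_calibration('wrist');
for z in(0.,.05): print(proj(c,np.array([.63,-.066,z])))
cv2.imwrite('pics/w12.png',read_camera('wrist')[:,:,::-1])"
```

```text
11.75 [ 0.6301 -0.0657  0.008 ] [-179.9419    0.0154   75.6247] F [ 0.686   0.5103 -0.1787] w 0.0563 q [ 36.  31. -41.  95.  23.  62.  63.]
[258.1278 220.0362]
[257.9666 252.81  ]
```

View pics/w12.png

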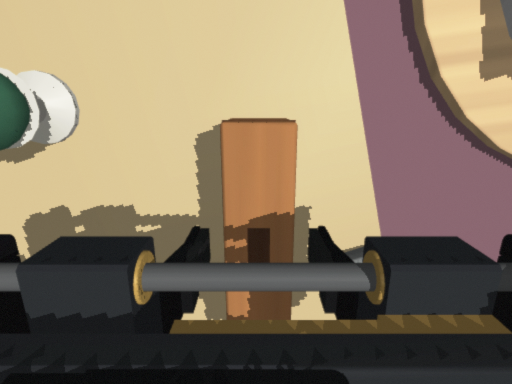

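>>> carry_out(translation=[[0,0,0.3],[0,0,0.3],[0,0,0.3],[0,0,0.3]], turn=[0,0,0,0], gripper=[0.3,0.2,0.2,0.2], squeeze=25)

```text
time_s: 12.3
tool_pos: [0.6306, -0.0658, 0.0055]
tool_rot: [-180.0, 0.0, 75.6]
force: [-0.1, 0.5, -0.2]
grip_width: 0.0375
```

```bash
python3 -c "
from h import *
st()"
```

```text
12.3 [ 0.6306 -0.0658  0.0055] [-179.9981    0.0086   75.6194] F [-0.1203  0.4897 -0.229 ] w 0.0375 q [ 35.  31. -41.  95.  23.  62.  63.]
```

>>> carry_out(translation=[[0,0,-2],[0,0,-5],[0,0,-9],[0,0,-12],[0,0,-12]], turn=[0,0,0,0,0], gripper=[0.2,0.2,0.2,0.2,0.2])

```text
time_s: 12.92
tool_pos: [0.6329, -0.0653, 0.1297]
tool_rot: [179.6, -0.0, 75.6]
force: [-0.1, -0.2, -2.6]
grip_width: 0.0372
```

```bash
python3 -c "
from h import *
st();go(.5543,.1842,.125,-6.9)"
```

```text
12.93 [ 0.6329 -0.0653  0.1297] [179.6233  -0.0297  75.6369] F [-0.1436 -0.1954 -2.6237] w 0.0372 q [ 38.  24. -44.  89.  18.  73.  67.]
shift cm [ 22.22 -13.81   0.47] turn 1.441  n 7.7
```

>>> carry_out(translation=[[2,-1.2,0],[5,-3,0],[8.5,-5.2,0],[12,-7.5,0],[15.5,-9.6,0]], turn=[0.12,0.3,0.48,0.66,0.84], gripper=[0.2,0.2,0.2,0.2,0.2])

```text
time_s: 13.55
tool_pos: [0.5746, 0.1094, 0.1246]
tool_rot: [-180.0, 0.1, 27.2]
force: [0.3, 0.3, -1.1]
grip_width: 0.0378
```

```bash
python3 -c "
from h import *
st();go(.5543,.1842,.125,-6.9)"
```

```text
13.55 [0.5746 0.1094 0.1246] [-179.9722    0.0969   27.1619] F [ 0.2623  0.3023 -1.1403] w 0.0378 q [ 21.  17. -41.  96.  12.  71.   5.]
shift cm [ 1.6  -7.58 -0.04] turn 0.594  n 3.2
```

>>> carry_out(translation=[[0.6,-3,0],[1.3,-6,0],[1.6,-7.5,0],[1.6,-7.5,0],[1.6,-7.5,0]], turn=[0.17,0.35,0.52,0.594,0.594], gripper=[0.2,0.2,0.2,0.2,0.2])

```text
time_s: 14.18
tool_pos: [0.5549, 0.1822, 0.1247]
tool_rot: [179.9, 0.1, -6.5]
force: [-0.6, -1.6, -2.5]
grip_width: 0.0377
```

```bash
python3 -c "
from h import *
st();go(.5543,.1842,.06,-6.9)
cv2.imwrite('pics/w13.png',read_camera('wrist')[:,:,::-1])"
```

```text
14.18 [0.5549 0.1822 0.1247] [179.9473   0.0817  -6.4507] F [-0.5714 -1.6363 -2.4573] w 0.0377 q [ 12.  17. -38.  97.  11.  71. -35.]
shift cm [-0.08 -0.2   6.47] turn 0.008  n 1.0
```

View pics/w13.png

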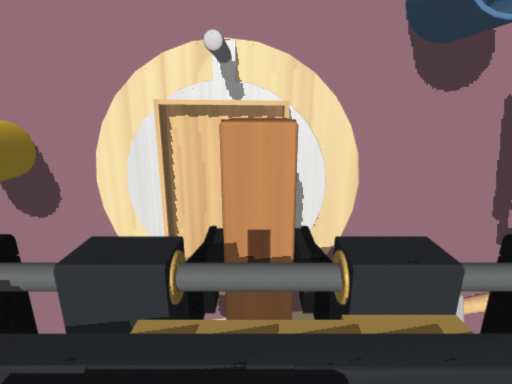

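>>> carry_out(translation=[[-0.05,-0.2,1.5],[-0.05,-0.2,4],[-0.05,-0.2,6],[-0.05,-0.2,6.6],[-0.05,-0.2,6.6]], turn=[0,0.008,0.008,0.008,0.008], gripper=[0.2,0.2,0.2,0.2,0.2])

```text
time_s: 14.85
tool_pos: [0.5552, 0.1842, 0.0591]
tool_rot: [180.0, 0.0, -7.0]
force: [-0.2, -0.0, -1.5]
grip_width: 0.0376
```

```bash
python3 -c "
from h import *
st();go(.5543,.1842,.0355,-6.9)
cv2.imwrite('pics/w14.png',read_camera('wrist')[:,:,::-1])"
```

```text
14.85 [0.5552 0.1842 0.0591] [179.9951   0.0471  -6.9896] F [-0.1607 -0.0266 -1.5368] w 0.0376 q [ 10.  20. -37. 100.  14.  64. -38.]
shift cm [-0.09  0.01  2.36] turn -0.002  n 0.4
```

View pics/w14.png

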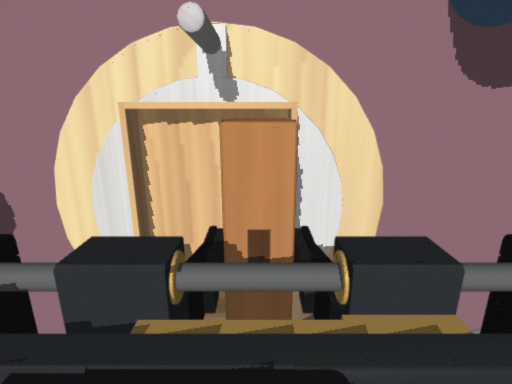

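>>> carry_out(translation=[[-0.18,0,0.6],[-0.18,0,1.2],[-0.18,0,1.8],[-0.18,0,2.2],[-0.18,0,2.3]], turn=[0,0,0,0,0], gripper=[0.2,0.2,0.2,0.2,0.2])

```text
time_s: 15.52
tool_pos: [0.5534, 0.1844, 0.0361]
tool_rot: [180.0, 0.0, -7.0]
force: [0.4, 0.0, -0.9]
grip_width: 0.0375
```

```bash
python3 -c "
from h import *
st();
cv2.imwrite('pics/w15.png',read_camera('wrist')[:,:,::-1]); st()"
```

```text
15.53 [0.5534 0.1844 0.0361] [179.986    0.0355  -6.9971] F [ 0.4278  0.0052 -0.9064] w 0.0375 q [ 10.  22. -37. 102.  15.  61. -39.]
15.57 [0.5535 0.1845 0.0362] [179.9926   0.0244  -6.998 ] F [ 0.3134  0.4584 -0.975 ] w 0.0377 q [ 10.  22. -37. 102.  15.  61. -39.]
```

View pics/w15.png

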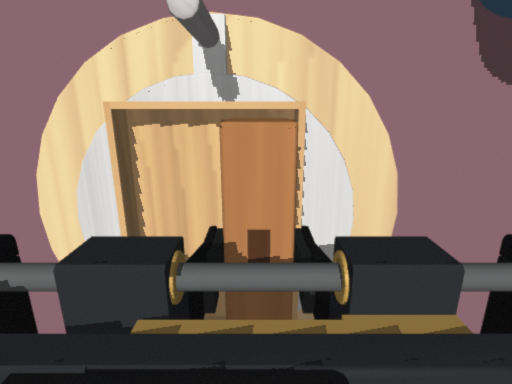

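>>> carry_out(translation=[[0,0,0.15],[0,0,0.15],[0,0,0.1],[0,0,0.05],[0,0,0]], turn=[0,0,0,0,0], gripper=[0.2,0.2,0.55,0.65,0.65])

```text
time_s: 16.2
tool_pos: [0.5537, 0.1845, 0.0367]
tool_rot: [-180.0, -0.0, -7.0]
force: [-1.0, 0.1, -0.2]
grip_width: 0.0547
```

>>> carry_out(translation=[[0,0,-1],[0,0,-4],[0,0,-9],[0,0,-14],[0,0,-18]], turn=[0,0,0,0,0], gripper=[0.65,0.65,0.65,1,1])

```text
time_s: 16.82
tool_pos: [0.554, 0.1849, 0.2197]
tool_rot: [-180.0, -0.1, -7.0]
force: [1.4, -0.1, -1.1]
grip_width: 0.0692
```

```bash
python3 -c "
from h import *
st();go(.5378,.1477,.247,-6.9)
c=get_calibration('wrist'); import pickle; pickle.dump(c,open('w16.pkl','wb'))
cv2.imwrite('pics/w16.png',read_camera('wrist')[:,:,::-1])"
```

```text
16.82 [0.554  0.1849 0.2197] [-179.9543   -0.1491   -6.9811] F [ 1.4116 -0.112  -1.1063] w 0.0692 q [ 12.  13. -39.  89.   8.  80. -34.]
shift cm [-1.16  3.89 -2.73] turn -0.001  n 0.8
```

View pics/w16.png

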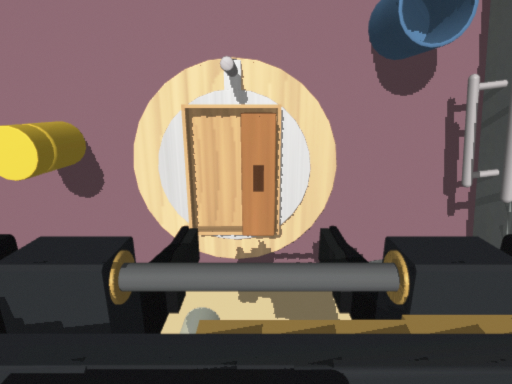

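Case is in place along the right wall, with its top at columns 243–276 and the wall's inner edge at about 278. Next is the large jar.

```bash
python3 -c "
from h import *
go(.4355,-.054,.20,-6.9)"
```

```text
shift cm [-9.1  25.3   2.53] turn -0.002  n 4.3
```

>>> carry_out(translation=[[-2,5.6,0],[-4.2,11.5,0],[-6.4,17.5,1],[-8.4,23.3,2],[-9.1,25.3,2.5]], turn=[0,0,0,0,0], gripper=[1,1,1,1,1])

```text
time_s: 17.5
tool_pos: [0.4306, -0.0591, 0.1916]
tool_rot: [179.9, -0.0, -7.3]
force: [1.4, 1.2, -0.3]
grip_width: 0.0868
```

>>> carry_out(translation=[[0,0,2],[0,0,6],[0,0,8],[0,0,8]], turn=[0,0,0,0], gripper=[1,1,1,1])

```text
time_s: 18.0
tool_pos: [0.4313, -0.0552, 0.1107]
tool_rot: [-180.0, 0.2, -7.0]
force: [0.4, -0.6, 0.3]
grip_width: 0.0873
```

```bash
python3 -c "
from h import *
st();go(.4355,-.054,.037,-6.9)
c=get_calibration('wrist'); print(proj(c,np.array([.4355,-.054,.095])))
cv2.imwrite('pics/w17.png',read_camera('wrist')[:,:,::-1])"
```

```text
18.0 [ 0.4313 -0.0552  0.1107] [-179.9879    0.1502   -6.9754] F [ 0.4494 -0.6151  0.306 ] w 0.0873 q [ 32.  -4. -27. 117.  -2.  67.  -1.]
shift cm [ 0.4  -0.17  7.37] turn -0.001  n 1.2
[265.4779 213.1759]
```

View pics/w17.png

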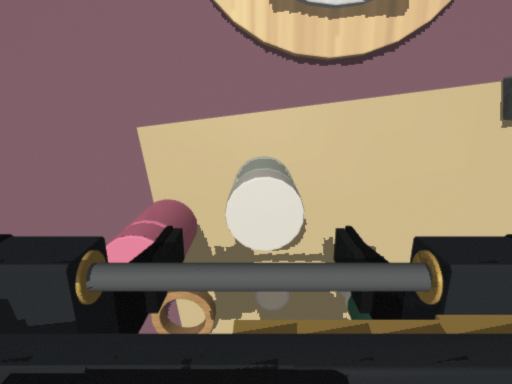

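>>> carry_out(translation=[[0.4,-0.15,0.5],[0.4,-0.15,2.5],[0.4,-0.15,5],[0.4,-0.15,7.3],[0.4,-0.15,7.3]], turn=[0,0,0,0,0], gripper=[0.88,0.88,0.88,0.88,0.88])

```text
time_s: 18.68
tool_pos: [0.436, -0.0543, 0.0379]
tool_rot: [-180.0, 0.1, -7.0]
force: [-0.3, 0.2, 0.2]
grip_width: 0.0765
```

>>> carry_out(translation=[[0,0,0],[0,0,0],[0,0,0],[0,0,0]], turn=[0,0,0,0], gripper=[0.6,0.5,0.5,0.5], squeeze=25)

```text
time_s: 19.18
tool_pos: [0.437, -0.0547, 0.0394]
tool_rot: [180.0, -0.0, -7.0]
force: [-1.2, 0.1, 5.8]
grip_width: 0.0571
```

```bash
python3 -c "
from h import *
st()
cv2.imwrite('pics/w18.png',read_camera('wrist')[:,:,::-1])"
```

```text
19.18 [ 0.437  -0.0547  0.0394] [179.9725  -0.043   -7.0027] F [-1.1551  0.0592  5.7954] w 0.0571 q [ 32.   2. -28. 121.   1.  57.  -4.]
```

View pics/w18.png

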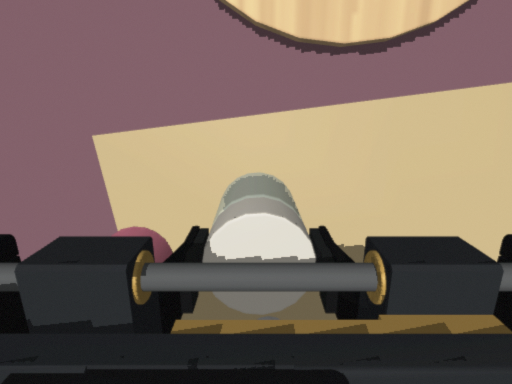

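>>> carry_out(translation=[[0,0,-1.5],[0,0,-5],[0,0,-9],[0,0,-12],[0,0,-12]], turn=[0,0,0,0,0], gripper=[0.5,0.5,0.5,0.5,0.5])

```text
time_s: 19.85
tool_pos: [0.4386, -0.0548, 0.1611]
tool_rot: [180.0, -0.3, -7.0]
force: [-0.2, 0.3, -3.1]
grip_width: 0.0571
```

```bash
python3 -c "
from h import *
st();go(.5074,.2337,.155,-6.9)
cv2.imwrite('pics/w19.png',read_camera('wrist')[:,:,::-1])"
```

```text
19.85 [ 0.4386 -0.0548  0.1611] [179.9512  -0.318   -6.9986] F [-0.1886  0.2573 -3.0995] w 0.0571 q [ 33.  -6. -27. 113.  -3.  72.  -0.]
shift cm [  3.32 -29.47   0.61] turn -0.002  n 4.7
```

View pics/w19.png

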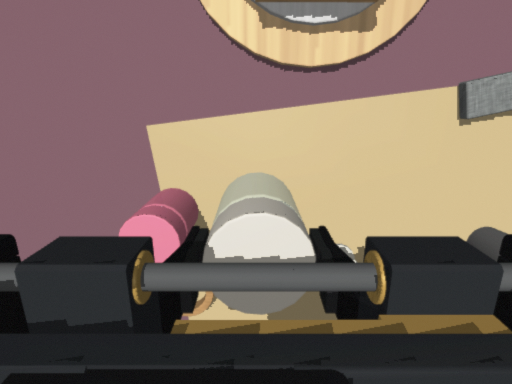

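>>> carry_out(translation=[[0.2,-2,0],[0.6,-6,0],[1.3,-11.5,0],[2,-17,0],[2.6,-22.5,0]], turn=[0,0,0,0,0], gripper=[0.5,0.5,0.5,0.5,0.5])

```text
time_s: 20.52
tool_pos: [0.489, 0.1667, 0.1567]
tool_rot: [179.9, 0.1, -7.0]
force: [1.1, 0.2, -2.6]
grip_width: 0.0574
```

>>> carry_out(translation=[[0.4,-4.5,0],[0.7,-6.9,0],[0.7,-6.9,0],[0.7,-6.9,0]], turn=[0,0,0,0], gripper=[0.5,0.5,0.5,0.5])

```text
time_s: 21.02
tool_pos: [0.5044, 0.2318, 0.157]
tool_rot: [179.9, 0.1, -7.0]
force: [0.1, -0.3, -3.5]
grip_width: 0.0574
```

```bash
python3 -c "
from h import *
st();go(.5074,.2337,.0695,-6.9)
cv2.imwrite('pics/w20.png',read_camera('wrist')[:,:,::-1])
b=read_camera('side')[:,:,::-1];a=read_camera('scene')[:,:,::-1]
f=lambda i:cv2.resize(i,None,fx=3,fy=3,interpolation=cv2.INTER_CUBIC)
cv2.imwrite('pics/s20.png',np.hstack([f(a[190:350,240:370]),f(b[190:350,160:290])]))"
```

```text
21.02 [0.5044 0.2318 0.157 ] [179.8851   0.141   -7.0296] F [ 0.055  -0.2569 -3.474 ] w 0.0574 q [ 12.  12. -45.  98.   9.  73. -42.]
shift cm [ 0.28 -0.23  8.75] turn -0.002  n 1.4
```

View pics/w20.png

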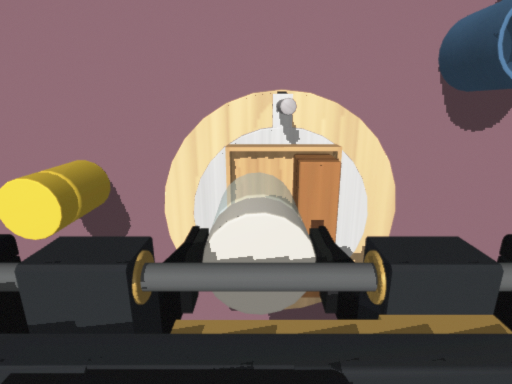

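View pics/s20.png

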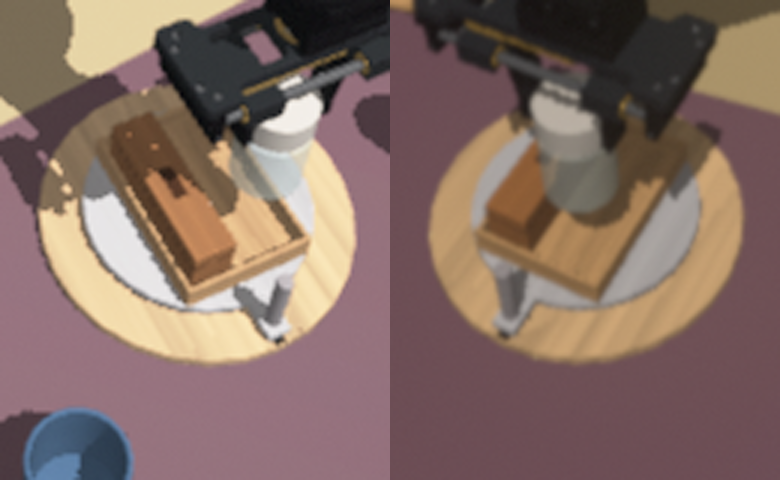

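>>> carry_out(translation=[[0.28,-0.2,0.5],[0.28,-0.2,2],[0.28,-0.2,4],[0.28,-0.2,5],[0.28,-0.2,5]], turn=[0,0,0,0,0], gripper=[0.5,0.5,0.5,0.5,0.5])

```text
time_s: 21.8
tool_pos: [0.5072, 0.2345, 0.1071]
tool_rot: [179.9, 0.1, -7.0]
force: [0.6, 0.7, -2.2]
grip_width: 0.0576
```

```bash
python3 -c "
from h import *
st();go(.5074,.2337,.0695,-6.9)
cv2.imwrite('pics/w21.png',read_camera('wrist')[:,:,::-1])"
```

```text
21.8 [0.5072 0.2345 0.1071] [179.9387   0.1439  -6.9856] F [ 0.6057  0.7335 -2.187 ] w 0.0576 q [ 11.  16. -44. 101.  12.  68. -43.]
shift cm [0.02 0.08 3.76] turn -0.001  n 0.6
```

View pics/w21.png

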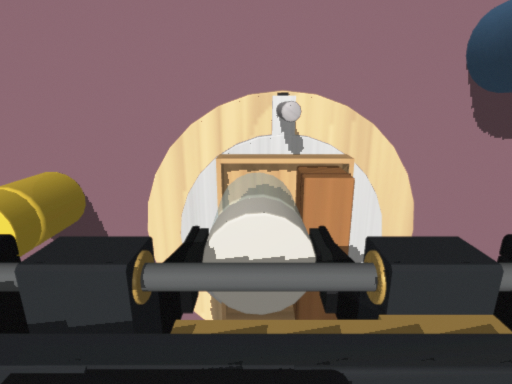

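>>> carry_out(translation=[[0,0.05,1],[0,0.05,2],[0,0.05,3],[0,0.05,3.5],[0,0.05,3.7]], turn=[0,0,0,0,0], gripper=[0.5,0.5,0.5,0.5,0.5])

```text
time_s: 22.48
tool_pos: [0.508, 0.2343, 0.0711]
tool_rot: [180.0, 0.0, -7.0]
force: [-0.0, 0.0, -2.8]
grip_width: 0.0574
```

```bash
python3 -c "
from h import *
st();b=read_camera('side');st()
cv2.imwrite('pics/w22.png',read_camera('wrist')[:,:,::-1])"
```

```text
22.48 [0.508  0.2343 0.0711] [179.9875   0.0309  -6.9983] F [-0.0357  0.0422 -2.8391] w 0.0574 q [ 10.  18. -44. 103.  13.  64. -45.]
22.52 [0.508  0.2344 0.0711] [179.9902   0.0305  -6.9957] F [-0.0059 -0.1578 -2.8164] w 0.0572 q [ 10.  18. -44. 103.  13.  64. -45.]
```

View pics/w22.png

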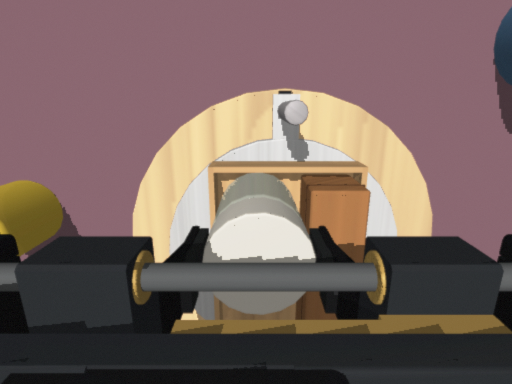

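>>> carry_out(translation=[[0,0,0.1],[0,0,0.2],[0,0,0.25]], turn=[0,0,0], gripper=[0.5,0.5,0.5])

```text
time_s: 22.95
tool_pos: [0.5084, 0.2346, 0.0695]
tool_rot: [-180.0, -0.0, -7.0]
force: [-1.1, -1.1, 1.7]
grip_width: 0.0572
```

>>> carry_out(translation=[[0,0,0.05],[0,0,0.1],[0,0,0.1]], turn=[0,0,0], gripper=[0.5,0.5,0.5])

```text
time_s: 23.32
tool_pos: [0.5084, 0.2348, 0.0695]
tool_rot: [-180.0, -0.0, -7.0]
force: [-3.3, -0.6, 7.4]
grip_width: 0.0575
```

>>> carry_out(translation=[[0,0,-0.08],[0,0,-0.08],[0,0,-0.08],[0,0,-0.1]], turn=[0,0,0,0], gripper=[0.75,0.82,0.82,0.82])

```text
time_s: 23.82
tool_pos: [0.5082, 0.2343, 0.0689]
tool_rot: [180.0, 0.0, -7.0]
force: [0.4, 0.3, -0.1]
grip_width: 0.0713
```

>>> carry_out(translation=[[0,0,-1],[0,0,-4],[0,0,-9],[0,1,-14],[0,2,-17]], turn=[0,0,0,0,0], gripper=[0.82,0.82,0.82,1,1])

```text
time_s: 24.45
tool_pos: [0.5065, 0.2152, 0.2427]
tool_rot: [-179.9, -0.2, -7.0]
force: [0.0, -0.2, -0.3]
grip_width: 0.0829
```

```bash
python3 -c "
from h import *
st();go(.602,-.2885,.21,-6.9)
cv2.imwrite('pics/w23.png',read_camera('wrist')[:,:,::-1])"
```

```text
24.45 [0.5065 0.2152 0.2427] [-179.914    -0.2187   -6.9511] F [ 0.0006 -0.1632 -0.339 ] w 0.0829 q [ 15.   8. -45.  92.   6.  82. -37.]
shift cm [15.58 48.85  3.27] turn -0.001  n 8.2
```

View pics/w23.png

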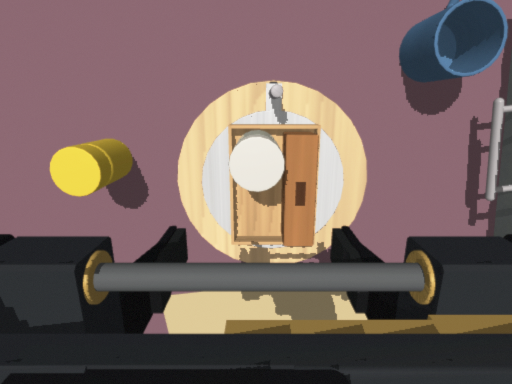

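Large jar stands in the tray with its lid at (257,161). Next the slim jar, after checking clearance to the low jar.

```bash
python3 -c "
from h import *
import pickle
c=pickle.load(open('w1.pkl','rb')); print('flat',onz(c,(394,243),.046))
cs=get_calibration('scene'); print(onz(cs,(120+74/2.6,100+101/2.6),.046))"
```

```text
flat [ 0.6892 -0.392   0.046 ]
[ 0.6892 -0.4039  0.046 ]
```

>>> carry_out(translation=[[1,3,0],[2.7,8.5,0.5],[4.6,14.5,1],[6.4,20.5,1.5],[8.2,26.5,2]], turn=[0,0,0,0,0], gripper=[1,1,1,1,0.8])

```text
time_s: 25.12
tool_pos: [0.5549, -0.059, 0.2198]
tool_rot: [180.0, -0.1, -7.0]
force: [1.0, -0.8, -0.4]
grip_width: 0.0826
```

>>> carry_out(translation=[[1.9,6,0],[3.8,12,0.5],[5.6,17.8,1],[7,22.2,3],[7,22.2,5]], turn=[0,0,0,0,0], gripper=[0.8,0.8,0.8,0.8,0.8])

```text
time_s: 25.75
tool_pos: [0.5959, -0.292, 0.1679]
tool_rot: [179.9, 0.0, -7.4]
force: [0.1, -0.0, -1.0]
grip_width: 0.0695
```

```bash
python3 -c "
from h import *
st();read_camera('side');st();go(.602,-.2885,.12,-6.9)
c=get_calibration('wrist'); import pickle; pickle.dump(c,open('w24.pkl','wb'))
cv2.imwrite('pics/w24.png',read_camera('wrist')[:,:,::-1])"
```

```text
25.75 [ 0.5959 -0.292   0.1679] [179.8961   0.0304  -7.4395] F [ 0.0951 -0.0432 -1.0293] w 0.0695 q [ 43.  23. -25.  82.  10.  77.  10.]
25.8 [ 0.5949 -0.2875  0.1648] [-179.8875    0.2871   -7.201 ] F [-1.7769  2.1005 -1.9996] w 0.0694 q [ 43.  23. -25.  82.  10.  77.  10.]
shift cm [0.71 0.01 4.48] turn -0.005  n 0.7
```

View pics/w24.png

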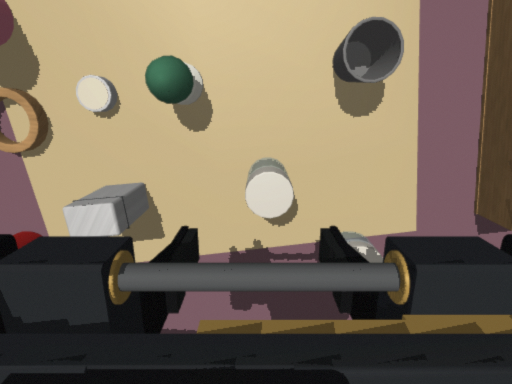

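```bash
python3 -c "
from h import *
import pickle
c=pickle.load(open('w24.pkl','rb')); print(onz(c,(270,195),.085));st();go(.602,-.289,.12,-6.9)"
```

```text
[ 0.6037 -0.2918  0.085 ]
25.85 [ 0.5955 -0.2851  0.1662] [-179.8407    0.2715   -7.0214] F [-0.0566  1.1798 -0.135 ] w 0.07 q [ 42.  22. -25.  82.  10.  78.  10.]
shift cm [0.7  0.31 4.62] turn -0.002  n 0.7
```

>>> carry_out(translation=[[0.5,0,0],[0.5,0,3],[0.5,0,5],[0.5,0,5]], turn=[0,0,0,0], gripper=[0.75,0.75,0.75,0.75])

```text
time_s: 26.35
tool_pos: [0.6013, -0.2854, 0.1179]
tool_rot: [-179.9, 0.2, -6.9]
force: [0.2, 0.2, 0.1]
grip_width: 0.0654
```

```bash
python3 -c "
from h import *
read_camera('side');st();go(.602,-.289,.037,-6.9)
c=get_calibration('wrist'); import pickle; pickle.dump(c,open('w25.pkl','wb'))
cv2.imwrite('pics/w25.png',read_camera('wrist')[:,:,::-1])"
```

```text
26.4 [ 0.6021 -0.286   0.1193] [-179.9892    0.0286   -6.9446] F [ 0.728  -0.7325  0.0222] w 0.0653 q [ 42.  25. -25.  85.  11.  73.   9.]
shift cm [0.03 0.3  8.23] turn -0.001  n 1.3
```

View pics/w25.png

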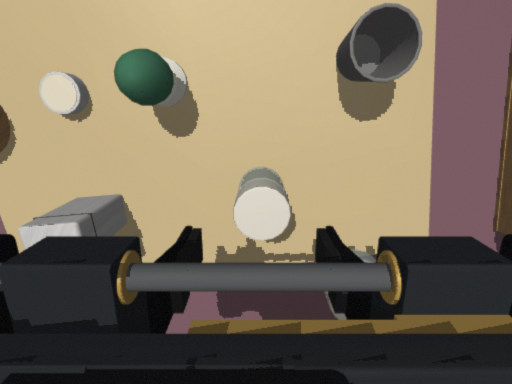

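```bash
python3 -c "
from h import *
import pickle
c=pickle.load(open('w25.pkl','rb')); print(onz(c,(262.5,211.5),.085))"
```

```text
[ 0.6038 -0.2898  0.085 ]
```

>>> carry_out(translation=[[0,0.4,1],[0,0.4,3.5],[0,0.4,6.5],[0,0.4,8.4],[0,0.4,8.4]], turn=[0,0,0,0,0], gripper=[0.75,0.75,0.75,0.75,0.75])

```text
time_s: 27.08
tool_pos: [0.6003, -0.2904, 0.0336]
tool_rot: [-179.9, 0.2, -7.0]
force: [-1.2, -0.4, 0.9]
grip_width: 0.0655
```

>>> carry_out(translation=[[0,0,0],[0,0,0],[0,0,0],[0,0,0]], turn=[0,0,0,0], gripper=[0.5,0.4,0.4,0.4], squeeze=25)

```text
time_s: 27.58
tool_pos: [0.6025, -0.291, 0.0364]
tool_rot: [180.0, -0.1, -7.0]
force: [0.3, 0.5, 2.5]
grip_width: 0.0454
```

```bash
python3 -c "
from h import *
read_camera('side');st()
cv2.imwrite('pics/w26.png',read_camera('wrist')[:,:,::-1])"
```

```text
27.62 [ 0.6025 -0.291   0.0364] [179.9566  -0.1222  -6.9986] F [0.9257 0.3077 3.3707] w 0.0452 q [ 42.  29. -24.  89.  13.  64.   8.]
```

View pics/w26.png

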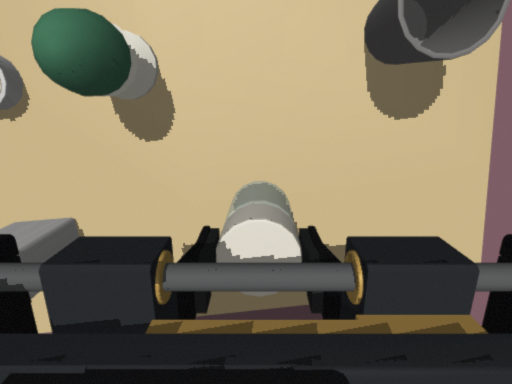

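>>> carry_out(translation=[[0,0,-1.5],[0,0,-5],[0,0,-9],[0,0,-12],[0,0,-12]], turn=[0,0,0,0,0], gripper=[0.4,0.4,0.4,0.4,0.4])

```text
time_s: 28.3
tool_pos: [0.603, -0.2911, 0.1585]
tool_rot: [179.9, -0.3, -7.0]
force: [1.1, 0.3, -2.2]
grip_width: 0.0452
```

```bash
python3 -c "
from h import *
st();go(.4961,.140,.155,-6.9)"
```

```text
28.3 [ 0.603  -0.2911  0.1585] [179.8983  -0.2645  -7.0032] F [ 1.1091  0.2622 -2.2154] w 0.0452 q [ 42.  23. -25.  82.  10.  76.  10.]
shift cm [-15.86 -41.49   0.35] turn -0.002  n 7.1
```

>>> carry_out(translation=[[-1,-2.6,0],[-2.7,-7,0],[-4.6,-12,0],[-6.6,-17.2,0],[-8.6,-22.4,0]], turn=[0,0,0,0,0], gripper=[0.4,0.4,0.4,0.4,0.4])

```text
time_s: 28.92
tool_pos: [0.5415, -0.0562, 0.1535]
tool_rot: [-180.0, 0.2, -7.0]
force: [1.3, 1.3, -0.5]
grip_width: 0.0449
```

>>> carry_out(translation=[[-2,-5.3,0],[-4,-10.5,0],[-5.8,-15.2,0],[-7.1,-18.6,0],[-7.2,-19,0]], turn=[0,0,0,0,0], gripper=[0.4,0.4,0.4,0.4,0.4])

```text
time_s: 29.55
tool_pos: [0.4928, 0.1427, 0.154]
tool_rot: [-180.0, 0.1, -6.7]
force: [0.3, -0.6, -0.9]
grip_width: 0.0453
```

```bash
python3 -c "
from h import *
read_camera('side');read_camera('side');st();go(.4961,.140,.07,-6.9)
cv2.imwrite('pics/w27.png',read_camera('wrist')[:,:,::-1])"
```

```text
29.65 [0.4943 0.1392 0.1541] [179.9329   0.1041  -6.9419] F [-0.3641 -0.6308 -0.916 ] w 0.0453 q [ 21.   6. -42. 104.   4.  72. -29.]
shift cm [ 0.17 -0.1   8.41] turn -0.001  n 1.3
```

View pics/w27.png

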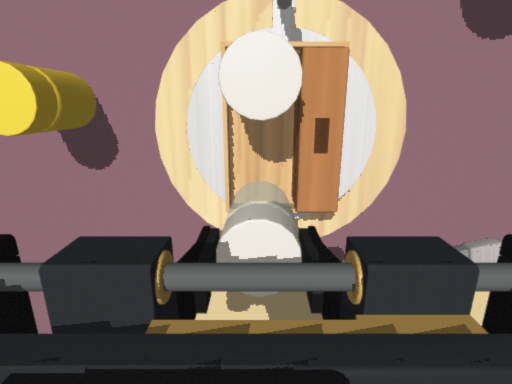

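>>> carry_out(translation=[[0.17,0,1],[0.17,0,3],[0.17,0,5],[0.17,0,6],[0.17,0,6]], turn=[0,0,0,0,0], gripper=[0.4,0.4,0.4,0.4,0.4])

```text
time_s: 30.32
tool_pos: [0.4963, 0.1385, 0.0942]
tool_rot: [180.0, 0.1, -7.1]
force: [-0.5, -0.6, -0.7]
grip_width: 0.0455
```

```bash
python3 -c "
from h import *
st();go(.4961,.140,.0665,-6.9)
cv2.imwrite('pics/w28.png',read_camera('wrist')[:,:,::-1])
b=read_camera('side')[:,:,::-1];a=read_camera('scene')[:,:,::-1]
f=lambda i:cv2.resize(i,None,fx=3,fy=3,interpolation=cv2.INTER_CUBIC)
cv2.imwrite('pics/s28.png',np.hstack([f(a[190:350,240:370]),f(b[190:350,160:290])]))"
```

```text
30.32 [0.4963 0.1385 0.0942] [179.975    0.1131  -7.0615] F [-0.4782 -0.5781 -0.6792] w 0.0455 q [ 20.  10. -42. 108.   7.  65. -31.]
shift cm [-0.04 -0.15  2.77] turn -0.003  n 0.4
```

View pics/w28.png

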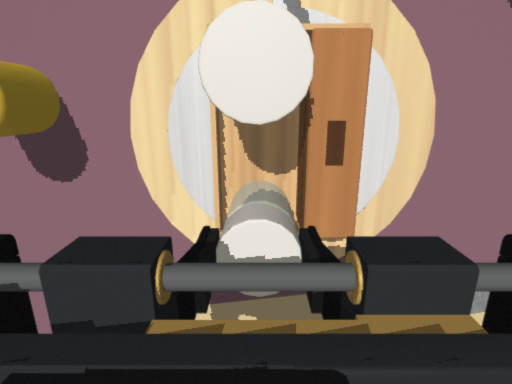

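View pics/s28.png

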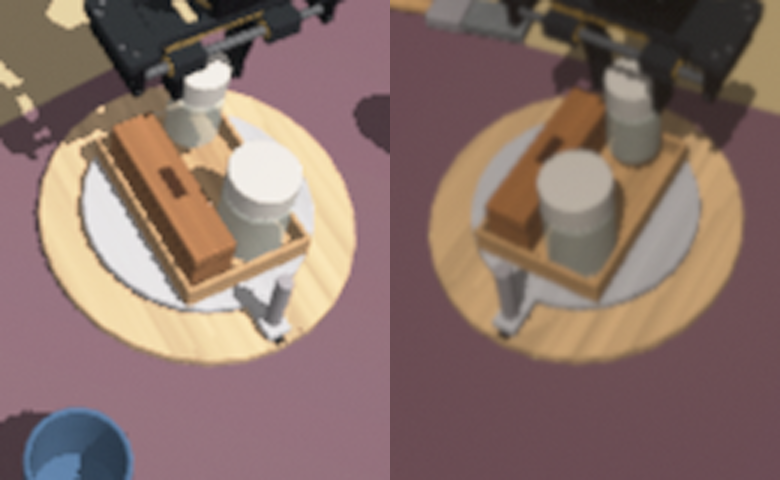

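>>> carry_out(translation=[[0,-0.2,0],[0,-0.2,0.8],[0,-0.2,1.6],[0,-0.2,2.2],[0,-0.2,2.5]], turn=[0,0,0,0,0], gripper=[0.4,0.4,0.4,0.4,0.4])

```text
time_s: 31.1
tool_pos: [0.4967, 0.1412, 0.0694]
tool_rot: [180.0, 0.1, -7.0]
force: [-0.4, -0.0, -0.5]
grip_width: 0.0453
```

>>> carry_out(translation=[[0,0,0.1],[0,0,0.2],[0,0,0.3],[0,0,0.3]], turn=[0,0,0,0], gripper=[0.4,0.4,0.4,0.4])

```text
time_s: 31.6
tool_pos: [0.4971, 0.1413, 0.0672]
tool_rot: [180.0, -0.0, -7.0]
force: [1.0, -0.2, -2.3]
grip_width: 0.0453
```

```bash
python3 -c "
from h import *
st()
b=read_camera('side')[:,:,::-1];a=read_camera('scene')[:,:,::-1]
f=lambda i:cv2.resize(i,None,fx=3,fy=3,interpolation=cv2.INTER_CUBIC)
cv2.imwrite('pics/s29.png',np.hstack([f(a[190:350,240:370]),f(b[190:350,160:290])]))"
```

```text
31.6 [0.4971 0.1413 0.0672] [179.9946  -0.0022  -6.9996] F [ 0.9914 -0.2431 -2.3449] w 0.0453 q [ 19.  12. -41. 109.   9.  62. -33.]
```

View pics/s29.png

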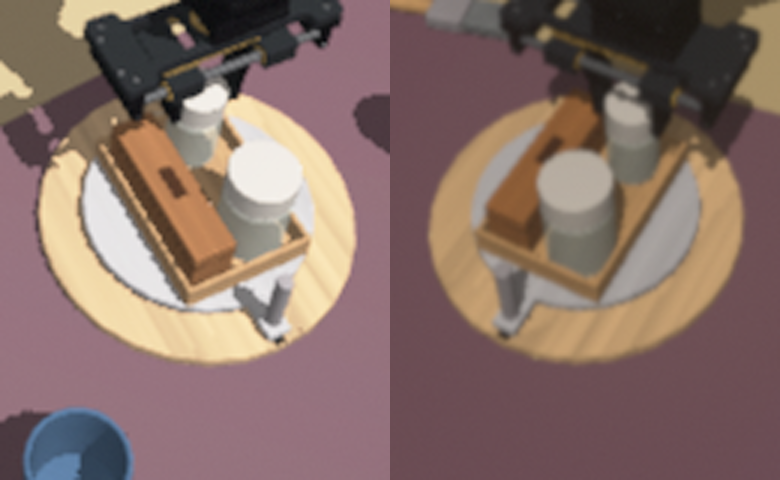

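Weight is still on the gripper, so I'll lower slightly until contact.

>>> carry_out(translation=[[0,0,0.06],[0,0,0.12],[0,0,0.15]], turn=[0,0,0], gripper=[0.4,0.4,0.4])

```text
time_s: 32.08
tool_pos: [0.4973, 0.1415, 0.0662]
tool_rot: [180.0, -0.0, -7.0]
force: [-1.3, -1.3, 5.0]
grip_width: 0.0453
```

>>> carry_out(translation=[[0,0,0.06],[0,0,0.06]], turn=[0,0], gripper=[0.4,0.4])

```text
time_s: 32.33
tool_pos: [0.4974, 0.1416, 0.0662]
tool_rot: [180.0, -0.0, -7.0]
force: [-1.9, -1.0, 7.9]
grip_width: 0.0451
```

>>> carry_out(translation=[[0,0,-0.08],[0,0,-0.08],[0,0,-0.1],[0,0,-0.1]], turn=[0,0,0,0], gripper=[0.62,0.7,0.7,0.7])

```text
time_s: 32.83
tool_pos: [0.497, 0.1412, 0.0659]
tool_rot: [180.0, 0.0, -7.0]
force: [-0.6, 0.7, -0.1]
grip_width: 0.0605
```

>>> carry_out(translation=[[0,0,-1],[0,0,-4],[0,0,-9],[0,0,-14],[0,0,-17]], turn=[0,0,0,0,0], gripper=[0.7,0.7,0.7,1,1])

```text
time_s: 33.45
tool_pos: [0.498, 0.1419, 0.2396]
tool_rot: [-180.0, -0.2, -7.0]
force: [0.4, -0.2, -0.0]
grip_width: 0.0736
```

```bash
python3 -c "
from h import *
read_camera('side');st();go(.431,-.294,.2,-2)
c=get_calibration('wrist'); import pickle; pickle.dump(c,open('w30.pkl','wb'))
cv2.imwrite('pics/w30.png',read_camera('wrist')[:,:,::-1])"
```

```text
33.5 [0.4997 0.1424 0.2429] [-179.8871   -0.501    -6.9829] F [1.6119 0.7974 2.2446] w 0.0772 q [ 22.   3. -42.  96.   2.  81. -27.]
shift cm [-1.51 44.15  4.29] turn -0.087  n 7.1
```

View pics/w30.png

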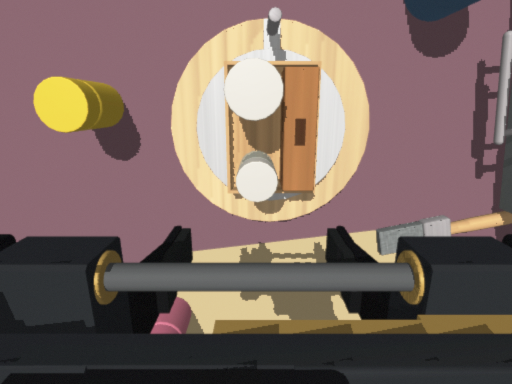

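```bash
cat >> h.py <<'E'
C=np.array([.5225,.188]);th=np.radians(-6.9)
EX=np.array([np.cos(th),np.sin(th)]);EY=np.array([-np.sin(th),np.cos(th)])
def tr(p): d=np.asarray(p)[:2]-C; return np.array([d@EX,d@EY])
def un(x,y): return C+x*EX+y*EY
E
python3 -c "
from h import *
import pickle
c=pickle.load(open('w30.pkl','rb'))
w=cv2.imread('pics/w30.png');h=cv2.cvtColor(w,cv2.COLOR_BGR2HSV);m=cv2.inRange(h,(0,0,190),(180,45,255))
for n,b,z in (('big',(222,55,284,122),.125),('slim',(232,155,280,204),.115)):
    s=cv2.morphologyEx(m[b[1]:b[3],b[0]:b[2]],cv2.MORPH_OPEN,np.ones((5,5)))
    cn=max(cv2.findContours(s,0,2)[0],key=cv2.contourArea)[:,0]+[b[0],b[1]]
    e=cv2.minEnclosingCircle(cn); print(n,e,tr(onz(c,e[0],z)))
print('post',tr(onz(c,(275.5,15),.09)), un(-.02,-.006))
for p in ((285,64),(320,65),(314,191),(283,190)): print('case',tr(onz(c,p,.08)))
"
```

```text
big ((248.0, 88.5), 41.62040710449219) [-0.0271  0.0443]
slim ((256.3633117675781, 180.7661895751953), 20.79888153076172) [-0.0195 -0.0492]
post [0.0005 0.1161] [0.5019 0.1844]
case [0.0119 0.0716]
case [0.0497 0.0705]
case [ 0.05   -0.0705]
case [ 0.0125 -0.0691]
```

```bash
python3 -c "
from h import *
import pickle
c=pickle.load(open('w1.pkl','rb')); print('red',onz(c,(88,222),.095)); cs=get_calibration('scene'); print(onz(cs,(265,97),.095)); print(onz(cs,(264,115),.01))"
```

```text
red [ 0.2921 -0.3394  0.095 ]
[ 0.3019 -0.3362  0.095 ]
[ 0.2958 -0.3462  0.01  ]
```

>>> carry_out(translation=[[-0.1,3.5,0],[-0.4,9.5,0],[-0.7,15.5,0],[-0.9,21.5,0.5],[-1.1,27.5,1]], turn=[-0.02,-0.04,-0.06,-0.087,-0.087], gripper=[1,1,1,1,0.8])

```text
time_s: 34.17
tool_pos: [0.4517, -0.132, 0.2256]
tool_rot: [180.0, 0.0, -2.0]
force: [1.6, -0.5, -0.0]
grip_width: 0.0823
```

```bash
python3 -c "
from h import *
st();go(.431,-.294,.2,-2)"
```

```text
34.17 [ 0.4517 -0.132   0.2256] [179.9836   0.0062  -1.9957] F [ 1.5666 -0.4614 -0.0163] w 0.0823 q [ 39.  -4. -24. 104.  -2.  80.  13.]
shift cm [-1.51 16.26  2.56] turn 0.0  n 2.6
```

>>> carry_out(translation=[[-0.5,5.5,0],[-1,11,2],[-1.5,16,5],[-1.5,16.4,9],[-1.5,16.4,10]], turn=[0,0,0,0,0], gripper=[0.8,0.8,0.8,0.8,0.8])

```text
time_s: 34.8
tool_pos: [0.4295, -0.2927, 0.1228]
tool_rot: [-179.8, 0.3, -2.1]
force: [0.1, 0.1, 0.9]
grip_width: 0.0698
```

```bash
python3 -c "
from h import *
read_camera('side');read_camera('side');st();go(.431,-.294,.033,-2)
c=get_calibration('wrist'); import pickle; pickle.dump(c,open('w31.pkl','wb'))
cv2.imwrite('pics/w31.png',read_camera('wrist')[:,:,::-1])"
```

```text
34.9 [ 0.4314 -0.2923  0.1251] [-179.8968    0.1155   -1.9385] F [0.3778 0.007  0.3244] w 0.0699 q [ 46.   6. -16. 106.   2.  69.  28.]
shift cm [-0.04  0.17  9.21] turn 0.001  n 1.5
```

View pics/w31.png

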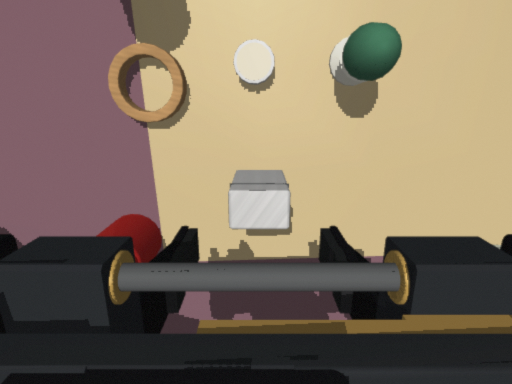

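```bash
python3 -c "
from h import *
import pickle
c=pickle.load(open('w31.pkl','rb')); print(onz(c,(259.5,208.5),.085))"
```

```text
[ 0.4311 -0.2952  0.085 ]
```

>>> carry_out(translation=[[0,0.2,1],[0,0.2,3.5],[0,0.2,6.5],[0,0.2,9],[0,0.2,9]], turn=[0,0,0,0,0], gripper=[0.8,0.8,0.8,0.8,0.8])

```text
time_s: 35.58
tool_pos: [0.431, -0.2947, 0.035]
tool_rot: [-179.9, 0.1, -2.0]
force: [-0.3, 1.3, 0.1]
grip_width: 0.0695
```

>>> carry_out(translation=[[0,0,0],[0,0,0],[0,0,0],[0,0,0]], turn=[0,0,0,0], gripper=[0.5,0.45,0.45,0.45], squeeze=25)

```text
time_s: 36.08
tool_pos: [0.4324, -0.2962, 0.0372]
tool_rot: [179.9, -0.1, -2.0]
force: [-1.2, -0.0, 5.4]
grip_width: 0.0499
```

```bash
python3 -c "
from h import *
read_camera('side');st()
c=get_calibration('wrist'); import pickle; pickle.dump(c,open('w32.pkl','wb'))
cv2.imwrite('pics/w32.png',read_camera('wrist')[:,:,::-1])"
```

```text
36.12 [ 0.4324 -0.2962  0.0372] [179.9318  -0.076   -2.0221] F [-1.0461  0.7341  6.3389] w 0.0498 q [ 46.  12. -16. 111.   4.  58.  26.]
```

View pics/w32.png

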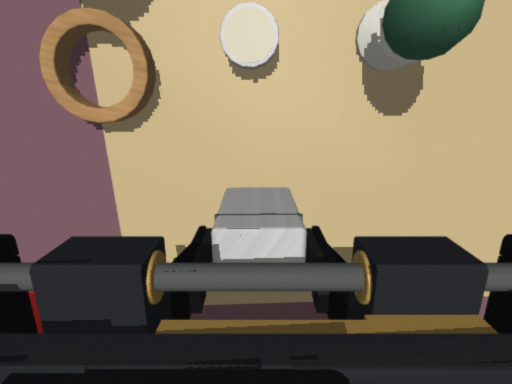

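```bash
python3 -c "
from h import *
import pickle
c=pickle.load(open('w32.pkl','rb')); print('top front edge',onz(c,(259.5,229),.085),'bottom front',onz(c,(259,188.5),.0))"
```

```text
top front edge [ 0.4326 -0.2803  0.085 ] bottom front [ 0.4324 -0.2818  0.    ]
```

>>> carry_out(translation=[[0,0,-1.5],[0,0,-5],[0,0,-9],[0,0,-12],[0,0,-12]], turn=[0,0,0,0,0], gripper=[0.45,0.45,0.45,0.45,0.45])

```text
time_s: 36.8
tool_pos: [0.4334, -0.2966, 0.159]
tool_rot: [179.8, -0.3, -2.0]
force: [0.6, -1.6, -1.7]
grip_width: 0.0499
```

```bash
python3 -c "
from h import *
p=un(-.020,-.0055);print(p)
st();go(p[0],p[1],.165,-6.9)"
```

```text
[0.502  0.1849]
36.8 [ 0.4334 -0.2966  0.159 ] [179.8223  -0.2572  -2.0116] F [ 0.6047 -1.5976 -1.7098] w 0.0499 q [ 47.   5. -16. 103.   1.  72.  28.]
shift cm [  5.16 -48.36  -0.6 ] turn 0.085  n 7.8
```

>>> carry_out(translation=[[0.3,-2.5,-1],[0.8,-7.5,-2],[1.4,-13,-3],[2,-18.5,-3],[2.6,-24,-3]], turn=[0.01,0.03,0.05,0.085,0.085], gripper=[0.45,0.45,0.45,0.45,0.45])

```text
time_s: 37.42
tool_pos: [0.4654, -0.0549, 0.1848]
tool_rot: [180.0, 0.1, -6.9]
force: [1.4, -0.5, -1.5]
grip_width: 0.0499
```

```bash
python3 -c "
from h import *
p=un(-.020,-.004);print(p)
st();go(p[0],p[1],.185,-6.9)"
```

```text
[0.5022 0.1864]
37.42 [ 0.4654 -0.0549  0.1848] [179.9971   0.0972  -6.91  ] F [ 1.3642 -0.4527 -1.4967] w 0.0499 q [ 34.  -3. -29. 107.  -1.  75.  -2.]
shift cm [  0.75 -24.4   -0.02] turn -0.0  n 3.9
```

>>> carry_out(translation=[[0.2,-6,0],[0.4,-12,0],[0.6,-18,0],[0.75,-23,0],[0.75,-24.4,0]], turn=[0,0,0,0,0], gripper=[0.45,0.45,0.45,0.45,0.45])

```text
time_s: 38.05
tool_pos: [0.5012, 0.1887, 0.1847]
tool_rot: [-179.9, 0.2, -6.5]
force: [0.4, -0.8, -1.8]
grip_width: 0.0496
```

```bash
python3 -c "
from h import *
read_camera('side');read_camera('side');st();go(.5022,.1864,.115,-6.9)
cv2.imwrite('pics/w33.png',read_camera('wrist')[:,:,::-1])"
```

```text
38.15 [0.5018 0.1861 0.1848] [-179.9982    0.1488   -6.6844] F [ 0.4407 -0.1923 -2.2822] w 0.0501 q [ 17.   8. -44.  99.   6.  76. -34.]
shift cm [ 0.04 -0.04  6.98] turn 0.004  n 1.1
```

View pics/w33.png

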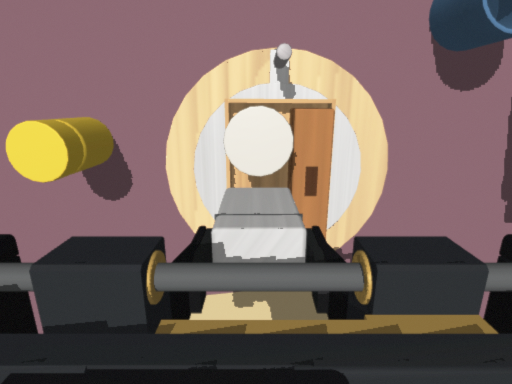

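>>> carry_out(translation=[[0,-0.03,1],[0,-0.03,3],[0,-0.03,5],[0,-0.03,6],[0,-0.03,6]], turn=[0.003,0.003,0.003,0.003,0.003], gripper=[0.45,0.45,0.45,0.45,0.45])

```text
time_s: 38.83
tool_pos: [0.5026, 0.1836, 0.1252]
tool_rot: [179.9, 0.1, -7.1]
force: [0.0, 0.2, -1.3]
grip_width: 0.0501
```

```bash
python3 -c "
from h import *
st();go(.5022,.1864,.067,-6.9)
cv2.imwrite('pics/w34.png',read_camera('wrist')[:,:,::-1])
b=read_camera('side')[:,:,::-1];a=read_camera('scene')[:,:,::-1]
f=lambda i:cv2.resize(i,None,fx=3,fy=3,interpolation=cv2.INTER_CUBIC)
cv2.imwrite('pics/s34.png',np.hstack([f(a[190:350,240:370]),f(b[190:350,160:290])]))"
```

```text
38.83 [0.5026 0.1836 0.1252] [179.9384   0.0825  -7.147 ] F [ 0.0151  0.1701 -1.299 ] w 0.0501 q [ 17.  11. -44. 103.   8.  69. -36.]
shift cm [-0.07 -0.28  5.82] turn -0.004  n 0.9
```

View pics/w34.png

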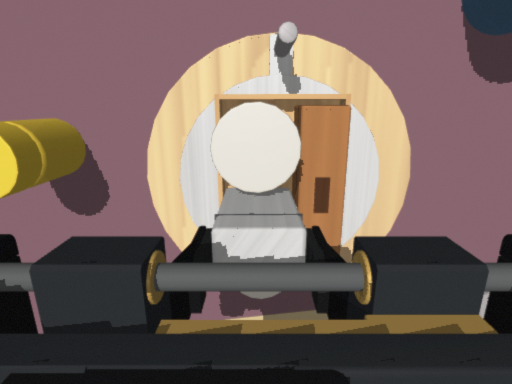

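View pics/s34.png

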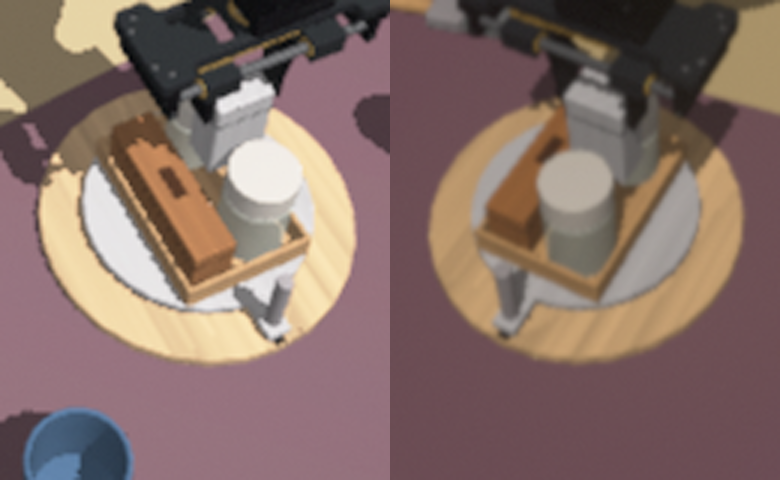

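>>> carry_out(translation=[[0,0,0],[0,0,0]], turn=[0,0], gripper=[0.45,0.45])

```text
time_s: 39.22
tool_pos: [0.5033, 0.185, 0.1265]
tool_rot: [-180.0, -0.0, -7.1]
force: [-0.5, -0.7, -2.4]
grip_width: 0.0495
```

```bash
python3 -c "
from h import *
st();go(.5022,.1864,.067,-6.9)
c=get_calibration('wrist'); import pickle; pickle.dump(c,open('w35.pkl','wb'))
cv2.imwrite('pics/w35.png',read_camera('wrist')[:,:,::-1])
print(proj(c,np.r_[un(-.0205,.044),.125]), proj(c,np.r_[un(-.0205,.015),.125]))"
```

```text
39.23 [0.5033 0.185  0.1265] [-179.9935   -0.0463   -7.0539] F [-0.5088 -0.6624 -2.3671] w 0.0495 q [ 17.  11. -44. 103.   8.  69. -36.]
shift cm [-0.12 -0.12  5.95] turn -0.003  n 1.0
[256.9591 149.985 ] [257.1664 193.8919]
```

View pics/w35.png

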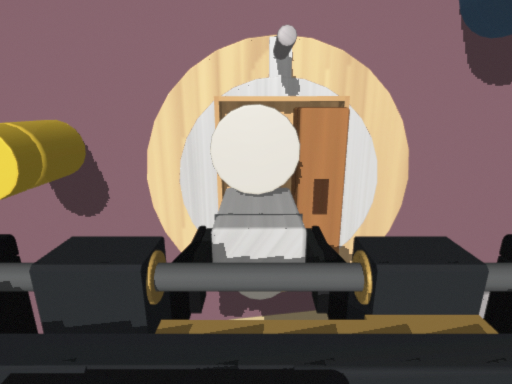

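>>> carry_out(translation=[[-0.08,-0.1,0.6],[-0.08,-0.1,1.6],[-0.08,-0.1,2.8],[-0.08,-0.1,4],[-0.08,-0.1,4.8]], turn=[0,-0.002,-0.002,-0.002,-0.002], gripper=[0.45,0.45,0.45,0.45,0.45])

```text
time_s: 39.9
tool_pos: [0.5018, 0.1858, 0.0768]
tool_rot: [180.0, 0.1, -6.9]
force: [0.5, -0.1, -2.3]
grip_width: 0.05
```

>>> carry_out(translation=[[0,0,0.4],[0,0,0.7],[0,0,0.9],[0,0,0.9]], turn=[0,0,0,0], gripper=[0.45,0.45,0.45,0.45])

```text
time_s: 40.4
tool_pos: [0.5024, 0.186, 0.0692]
tool_rot: [180.0, -0.0, -6.9]
force: [-0.4, -0.1, -1.1]
grip_width: 0.0501
```

```bash
python3 -c "
from h import *
st();go(.5022,.1864,.067,-6.9)
cv2.imwrite('pics/w36.png',read_camera('wrist')[:,:,::-1])"
```

```text
40.4 [0.5024 0.186  0.0692] [179.9975  -0.0115  -6.9426] F [-0.4269 -0.1465 -1.0825] w 0.0501 q [ 15.  14. -43. 107.  11.  63. -39.]
shift cm [-0.02 -0.04  0.22] turn -0.001  n 0.0
```

View pics/w36.png

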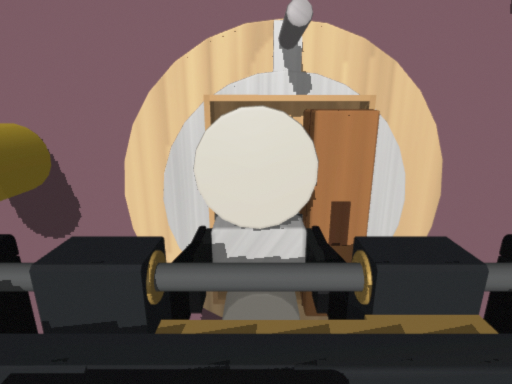

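>>> carry_out(translation=[[0,0,0.1],[0,0,0.2],[0,0,0.22]], turn=[0,0,0], gripper=[0.45,0.45,0.45])

```text
time_s: 40.83
tool_pos: [0.5024, 0.1861, 0.0673]
tool_rot: [180.0, -0.0, -6.9]
force: [-0.6, -1.1, 2.2]
grip_width: 0.0499
```

>>> carry_out(translation=[[0,0,0.06],[0,0,0.1],[0,0,0.1]], turn=[0,0,0], gripper=[0.45,0.45,0.45])

```text
time_s: 41.2
tool_pos: [0.5025, 0.1862, 0.0672]
tool_rot: [180.0, -0.0, -6.9]
force: [-4.1, -1.5, 8.5]
grip_width: 0.0498
```

>>> carry_out(translation=[[0,0,-0.08],[0,0,-0.08],[0,0,-0.1],[0,0,-0.1]], turn=[0,0,0,0], gripper=[0.65,0.72,0.72,0.72])

```text
time_s: 41.7
tool_pos: [0.5023, 0.1859, 0.0667]
tool_rot: [180.0, 0.0, -6.9]
force: [-0.2, -0.2, 0.6]
grip_width: 0.0624
```

>>> carry_out(translation=[[0,0,-1],[0,0,-4],[0,0,-9],[0,2,-14],[0,4,-17]], turn=[0,0,0,0,0], gripper=[0.72,0.72,0.72,0.72,0.72])

```text
time_s: 42.32
tool_pos: [0.4983, 0.1467, 0.2404]
tool_rot: [-179.9, -0.2, -6.9]
force: [0.6, -1.2, -1.1]
grip_width: 0.0626
```

>>> carry_out(translation=[[0,3,0],[0,5,0],[0,5,0],[0,5,0]], turn=[0,0,0,0], gripper=[0.72,0.72,0.72,0.72])

```text
time_s: 42.82
tool_pos: [0.4914, 0.0979, 0.2372]
tool_rot: [-180.0, -0.0, -6.9]
force: [-0.4, -0.8, -0.1]
grip_width: 0.0625
```

```bash
python3 -c "
from h import *
st()
c=get_calibration('wrist'); import pickle; pickle.dump(c,open('w40.pkl','wb'))
w=read_camera('wrist')[:,:,::-1]; cv2.imwrite('pics/w40.png',w)
b=read_camera('side')[:,:,::-1];a=read_camera('scene')[:,:,::-1]
f=lambda i:cv2.resize(i,None,fx=3,fy=3,interpolation=cv2.INTER_CUBIC)
cv2.imwrite('pics/a40.png',a);cv2.imwrite('pics/b40.png',b)
cv2.imwrite('pics/s40.png',np.hstack([f(a[190:350,240:370]),f(b[190:350,160:290])]))
cv2.imwrite('pics/w40z.png',f(w[0:190,150:370]))"
```

```text
42.83 [0.4914 0.0979 0.2372] [-179.9632   -0.0274   -6.8721] F [-0.3905 -0.77   -0.1388] w 0.0625 q [ 26.   1. -40.  99.   0.  81. -21.]
```

View pics/w40z.png

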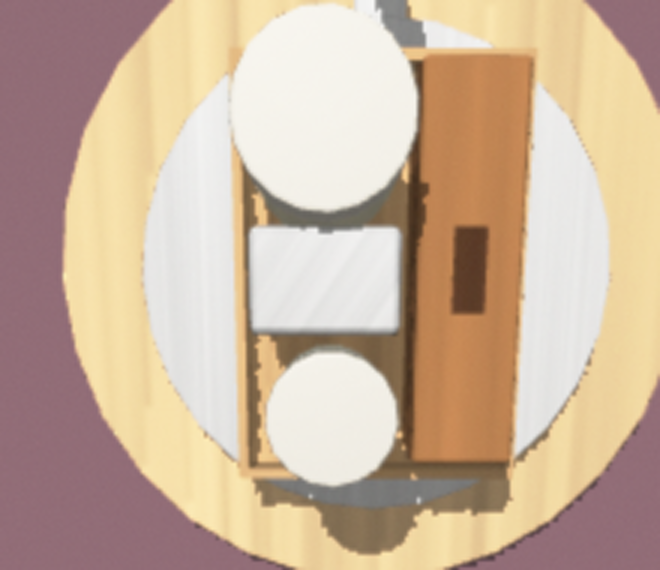

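View pics/s40.png

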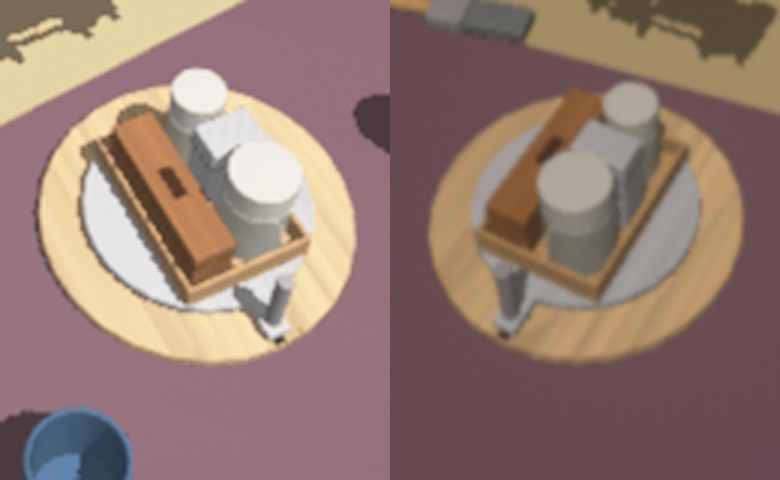

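View pics/a40.png

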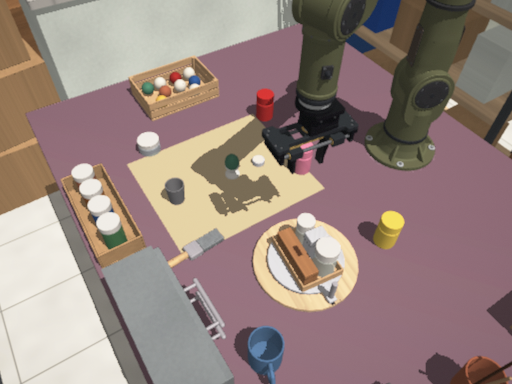

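All four items stand in the tray, and the handle foot still covers the mark with only its outer end showing. The gripper is clear of everything. One last handle check, then I hand in.

```bash
python3 -c "
from h import *
from cell import sign_off
for n,uv in (('scene',(240+283.5/3,190+278/3)),('side',(160+(510-390)/3,190+266/3))): print(n,'handle',onz(get_calibration(n),uv,.09)[:2],'mark(start) .536 .3055')
st(); print(sign_off())"
```

```text
scene handle [0.5363 0.3028] mark(start) .536 .3055
side handle [0.5316 0.3012] mark(start) .536 .3055
42.98 [0.4913 0.098  0.2369] [-179.9773    0.0064   -6.8217] F [-1.7797  0.4193  0.2015] w 0.0624 q [ 26.   1. -40.  99.   0.  81. -21.]
the job is handed in; nothing more can be done
None
```

I turned the wheel about 175° counter-clockwise by its post. I then packed the case, large jar, slim jar and tin, setting each down until it touched the tray floor. The job was handed in at about 43 s, with no verdict reported.

- **Packing:** The last wrist, scene and side pictures show all four items upright side by side inside the tray. I did not measure their heights or tilts separately.
- **Handle over the mark:** The last readings put the handle 3 mm (scene) and 6 mm (side) from where I measured the mark at the start. An earlier wrist view gave about 1 mm. The limit is 10 mm. In the pictures the handle's foot covers the mark, with only its outer end showing.
- **Everything else:** The scene picture shows the other things where they were. I compared them by eye only.
- **Disagreement with the text:** The first grip on the post missed. In the pictures the fingertips stood about 24 mm above the reported TCP, not 8 mm below it as the text says. I allowed for this in every later grip, and each then closed to within about 1 mm of the item's width.

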